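Drift a stuck hinge pin out of a glass-door hinge

TASK

The brass pin is stuck in the sloping knuckle of the glass-door hinge, and the loose copper collar over the knuckle's upper end has slipped sideways. Take the drift punch from its rest, put its tip through the collar, bring both into line with the bore and push the pin right out into the blue catch tray, without ramming the hinge. Then lay the punch back across both bars of its rest and let go, leaving the other things where they are.

Things in the scene. Friction and masses are not known exactly. Their poses are not given: they have to be found in the camera images.
- hinge_jig: Fixed jig: plywood base, wood saddle, round steel-and-brass hinge knuckle (34 mm outside diameter, 60 mm long), blue catch tray at its -y side. Origin on the bench under the knuckle's middle; z up. The bore, 15.5 mm wide, goes right through, its axis in the jig's y-z plane sloping 20 degrees, +y end higher.
- bore_mid (a point): Middle of the bore, jig frame (0, 0, 90) mm. A spring shoe hidden in the bore, 12 mm from its lower mouth, presses on the pin from above: sliding the pin takes about 9 to 17 N (differs each time) until its tail has passed the shoe. The shoe may rub lightly on the punch too.
- glass_mid (a point): Middle of the top face of the fixed clear green glass pane beside the knuckle, jig frame (105, 57, 52) mm; the pane is 130 x 130 x 10 mm. Steel clamp plates on it reach z 58 mm, and a link block between them and the knuckle (jig x 18 to 40) z 72 mm.
- bore_in (a point): Middle of the bore's upper mouth (under the collar), jig frame (0, 28.2, 100.3) mm. No chamfer; the face round it is 9 mm wide. A tip pushed in along the true axis passes this face and meets the pin's end 5 mm further in; a tip inside a shifted collar stops at this face instead and must be shifted to the bore's line, taking the collar along.
- collar_mouth (a point): Fixed point on the bore's axis at the outer face of the copper collar (36 mm diameter, 8 mm thick, 15.5 mm hole without chamfer), 8.5 mm above bore_in; jig frame (0, 36.2, 103.2) mm. The collar sits loose in front of the bore, shifted sideways along jig x by up to 5 mm either way; its shift is NOT reported: look or feel for its hole. About 2 N on the rim of its hole slides it along jig x.
- bore_out (a point): Middle of the lower mouth of the bore, where the pin's head is; jig frame (0, -28.2, 79.7) mm. Pushing goes from bore_in to bore_out, 60 mm apart.
- tray_mid (a point): Middle of the catch tray's floor, jig frame (0, -92, 5) mm; the tray's inside is 112 mm along jig x and 160 mm along jig y, its walls are 28 mm high and 4 mm thick.
- pin: Loose brass hinge pin, 64 mm long, 90 g: shank 14 mm diameter, 58 mm long, head 20 mm diameter, 6 mm thick at its -y end. Its y is its axis; origin on it, 33 mm from the head's outer face. At the start its head is 3 mm clear of the lower mouth, its plain end 5 mm inside bore_in. It is out when the punch tip is 60 to 65 mm past bore_in.
- punch: Drift punch, 190 mm long, 280 g (220 to 370): red square grip 18 x 18 mm, 100 mm long, then a round steel shank 12 mm diameter, 90 mm long, to the flat tip. Origin in the middle of the square grip; the tip is at its own -y end, y is the long axis.
- punch_tip (a point): Centre of the flat tip of the punch, 140 mm from the punch's origin along its -y.
- punch_rest: Fixed wooden rest: base board 110 x 130 x 8 mm, two bars across it (70 mm long in x, 14 mm thick, tops at z 42 mm, centred at y -36 and +36 mm) that carry the punch's square grip, a 6 mm lip at each bar end (60 mm between lips). Fingers can reach down between the bars. Origin on the bench under its middle. It and the lifter may have changed places.
- rest_mid (a point): Where the punch's origin lies when it is on the rest: over the middle of the rest, 51 mm above the bench (9 mm above the bars).
- lifter: Bystander: yellow-handled double suction cup for glass, 210 x 90 mm, 63 mm high. Origin under its middle.
- cleaner: Bystander: closed blue plastic bottle, 64 mm diameter, 170 mm high. Origin under its middle.
- shim_box: Bystander: open cardboard box of wooden shims, 100 x 140 mm, 50 mm high. Origin under its middle.
Not all that is in view belongs to the job. What is meant by the punch is not purple, and is the larger of those in its own colour. Leave any green look-alike of the punch_rest alone.

How it is judged:
By the outcome, as a careful person would: the job done as asked, in the order asked, and still so for the second after the job is handed in, with the robot touching nothing.
It also fails if it takes over 61 s, if anything falls off the work surface, if the arm or the gripper's body presses on something with over 40 N, if the wrist force passes 120 N, or if a joint passes its speed limit or range.

ROBOT

A 7-joint arm with a two-finger parallel gripper is mounted at the origin on the work surface. World frame = base frame: x ahead of the robot, y to its left, z up, the work surface at z = 0. Lengths are in m, angles in rad, forces in N, time in s.
With the tool pointing down it reaches from about 0.4 to 0.85 m from the base axis. Payload 10.4 kg.
Tool frame: the origin (TCP) lies between the finger pads; the fingertips stand tips_ahead ahead of it and the grasp point (between the pads) lies 11 mm behind it (tips_ahead is the distance from the TCP to the fingertips, in m); z points along the fingers, x is the direction in which the jaws open and shut, and the axes are right-handed (so a half turn about z gives the same grasp; the last joint's range is limited). The gripper opens to 87 mm and grips with 3 to 60 N. Pads are 19 mm wide; open, the fingers measure 117 mm over their backs; the gripper's body (75 mm by 190 mm) begins 51 mm behind the grasp point.
Start: joints at [1.078, 0.332, -0.065, 1.46, 0.022, 1.35, -0.088], TCP at [0.283, -0.557, 0.206] pointing down, gripper open.
Joint ranges: [-2.6, 2.6], [-0.5, 2.12], [-1.47, 1.34], [0.16, 2.42], [-1.27, 4.41], [0.06, 2.06], [-2.6, 2.6]. Speed limits (rad/s): [2.22, 2.22, 2.79, 2.79, 3.14, 3.14, 3.14].

INTERFACE

Orientations are given as a unit quaternion [x, y, z, w].
In Python, from bench import read_state, camera, close_job, tips_ahead gives the robot as it stands.
- The arm moves only by the tool arm_command, never from a script. Its argument "commands" is a list that holds one entry, the list of rows, each a list of 7 numbers: the turn, a rotation vector about the tool's x, y, z in rad, then the shift along the tool's x, y, z in m, then the opening in per cent of the stroke, from 0 (shut) to 100 (fully open). In form: [[[rx, ry, rz, x, y, z, claw], ...]]. A call has 1 to 20 rows; each row shifts and turns the commanded pose from where the row before left it, along the tool's axes as they then stand; what a row does not reach is not made up. A row lasts 1/8 s, in which the tool goes at most 62.5 mm and 10.7 degrees, less where a joint would pass 70% of its speed; a pose out of reach is approached as far as the arm can. A call with a gripper value outside its range is refused whole. The fingers move at their own pace and stop on an object; "newtons" is the grip in N (left out, the last holds). Time passes only in rows, so rows that do not move let the fingers close. It gives the time, the measured TCP pose, the force and the opening at its end, in the units of the state.
- read_state(): the state, without advancing time (a new reading comes with each control period).
- camera(name): name is "scene" or "top"; returns a dict with "frame" (480x640x3 uint8, red, green, blue), "vfov" (degrees; the focal length in pixels is half the picture's height over the tangent of half this angle, whatever the lens; pixels are square), "cx", "cy" (the principal point, pixels), "k1" (the pictures are not rectified: a ray, as slopes to the right and down, at radius r is drawn at 1 + k1 r^2 times it, then the intrinsics apply), "R" (3x3) and "t" (3): a world point X has camera coordinates R X + t. Camera axes: x right, y down, z forward; pixel columns grow to the right and rows downward; lengths in m; the calibration is good to about 2 mm. A picture is of the moment at which its call begins. There is no depth.
- close_job(): hands the job in, once; it reports no verdict.
The state is a dict: "time": time; "joint_positions": joint angles; "joint_vel": joint speeds; "joint_torque": joint torques, N m; "ee_pos": TCP position; "eef_rot": TCP orientation; "ft_force": force on the tool from outside, world axes, zero at the start; "torque": the same for the moment, N m; "width": finger opening in m.
Only numpy, scipy, OpenCV 4.12 (cv2) and the standard library are available. Lean on these libraries where they do the work, as an engineer would, in place of code of your own. Each camera call takes 0.05 s, during which the arm holds its last target.

## Working session

There is one attempt and no reset: what is moved stays moved. The work goes in short steps, Python scripts to look and compute and a tool call to move; the robot and the scene stay as the last step left them, time stands still between calls to the robot, and variables do not carry over. Pictures are saved under pics/ and viewed, and the job is handed in when it is done.

Besides the shell and the picture viewer there is one more tool, called after ">>>" as a command line: name --argument value ..., lists and objects as JSON in quotes. arm_command: Moves the arm, as the interface text tells. Its arguments: {"type":"object","properties":{"commands":{"type":"array"},"newtons":{"type":"number"}},"required":["commands"]}

```bash
mkdir -p pics; ls
python3 - <<'E'
from bench import *
import cv2,json
s=read_state();print(s);print(tips_ahead)
for n in("scene","top"):
    c=camera(n);cv2.imwrite(f"pics/{n}0.png",c["frame"][:,:,::-1]);print({k:v for k,v in c.items() if k!="frame"})
E
```

```text
pics
{'time': 0.0, 'joint_positions': array([ 1.078392  ,  0.33284263, -0.06468239,  1.46095593,  0.02161781,
        1.34989157, -0.08850788]), 'joint_vel': array([ 0.00014822,  0.00050826,  0.00181097, -0.00140213,  0.00058482,
       -0.00150371, -0.0001655 ]), 'joint_torque': array([-5.19335674e-05, -6.23254251e+01,  2.41663295e-02, -3.89896238e+01,
       -6.14286494e-02,  3.98886530e-02,  1.67861240e-04]), 'ee_pos': array([ 0.28273577, -0.55692756,  0.2048652 ]), 'eef_rot': array([ 8.52265134e-01, -5.23109597e-01, -6.19369138e-04, -3.27854787e-04]), 'ft_force': array([-0.27482348, -0.42507952,  0.10447908]), 'torque': array([ 0.01207434,  0.03154794, -0.01485096]), 'width': 0.08698304513233482}
0.008
{'vfov': 57.785689291968644, 'cx': 318.172049579787, 'cy': 238.293094520808, 'k1': -0.009425680746470773, 'R': array([[ 0.26196748,  0.96498931,  0.01298725],
       [ 0.72528648, -0.18798157, -0.66228578],
       [-0.63665733,  0.18291681, -0.74913876]]), 't': array([-0.03405544, -0.31249381,  1.43077964])}
{'vfov': 52.85650654360954, 'cx': 322.3837472887417, 'cy': 235.9993465332678, 'k1': -0.004777125119932769, 'R': array([[-1.14906168e-02, -9.99933936e-01, -2.98640177e-04],
       [-9.94934099e-01,  1.14629900e-02, -9.98736138e-02],
       [ 9.98704391e-02, -8.50482125e-04, -9.95000086e-01]]), 't': array([-0.1057292 ,  0.48377631,  1.22755999])}
```

View pics/scene0.png

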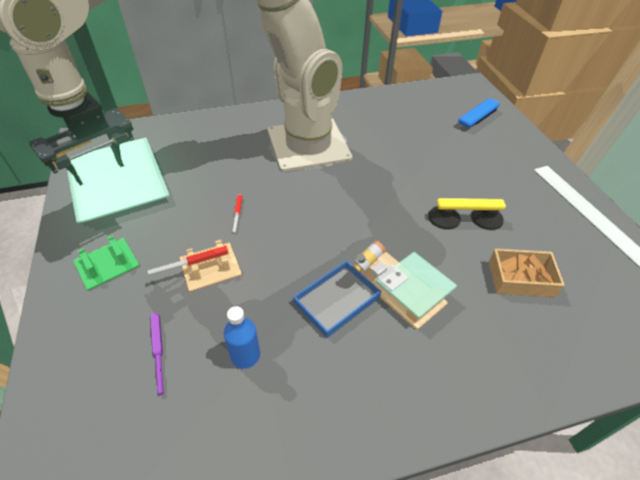

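View pics/top0.png

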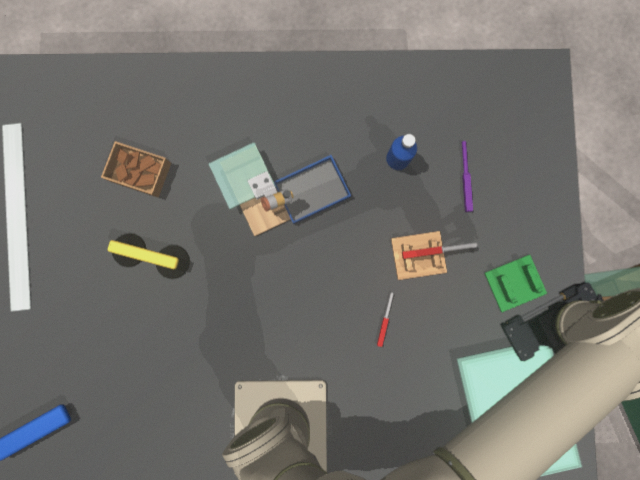

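```bash
cat > h.py <<'E'
import numpy as np,cv2,pickle
from bench import *
def K(c):
    f=240/np.tan(np.radians(c["vfov"])/2); return np.array([[f,0,c["cx"]],[0,f,c["cy"]],[0,0,1]]),np.array([c["k1"],0,0,0,0.])
def proj(c,P):
    k,d=K(c); return cv2.projectPoints(np.asarray(P,float).reshape(-1,3),cv2.Rodrigues(c["R"])[0],c["t"],k,d)[0].reshape(-1,2)
def ray(c,p):
    k,d=K(c); u=cv2.undistortPoints(np.asarray(p,float).reshape(-1,1,2),k,d).reshape(-1,2)
    D=np.c_[u,np.ones(len(u))]@c["R"]; return -c["R"].T@c["t"],D/np.linalg.norm(D,axis=1)[:,None]
def plane(c,p,z):
    o,D=ray(c,p); return o+D*((z-o[2])/D[:,2])[:,None]
def tri(c1,p1,c2,p2):
    o1,d1=ray(c1,[p1]);o2,d2=ray(c2,[p2]);d1=d1[0];d2=d2[0]
    A=np.c_[d1,-d2];x=np.linalg.lstsq(A,o2-o1,rcond=None)[0]
    a=o1+d1*x[0];b=o2+d2*x[1];return (a+b)/2,np.linalg.norm(a-b)
def crop(c,x0,y0,w,h,s,fn):
    cv2.imwrite(fn,cv2.resize(c["frame"][y0:y0+h,x0:x0+w,::-1],None,fx=s,fy=s,interpolation=cv2.INTER_CUBIC))
def save(n): 
    d={k:camera(k) for k in("scene","top")};pickle.dump(d,open(n,"wb"));return d
def load(n): return pickle.load(open(n,"rb"))
E
python3 - <<'E'
from h import *
d=save("c0.pkl")
crop(d["top"],200,130,160,120,5,"pics/t_jig.png")
crop(d["scene"],285,225,180,130,4,"pics/s_jig.png")
crop(d["top"],380,215,110,75,7,"pics/t_rest.png")
crop(d["scene"],140,230,110,70,7,"pics/s_rest.png")
E
```

```text
(no output)
```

View pics/t_jig.png

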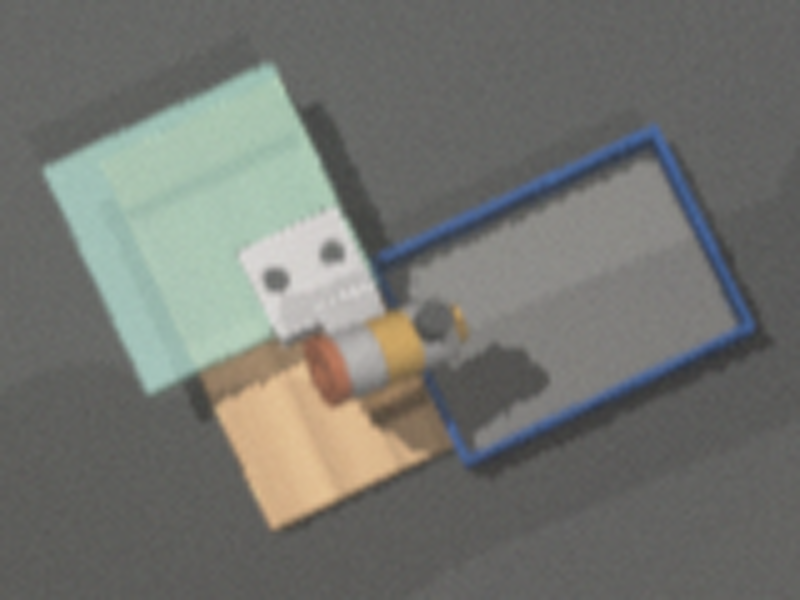

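View pics/s_jig.png

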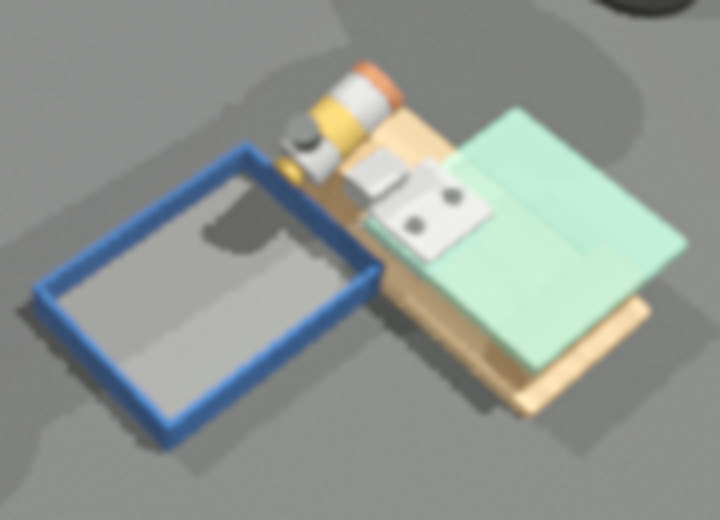

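View pics/t_rest.png

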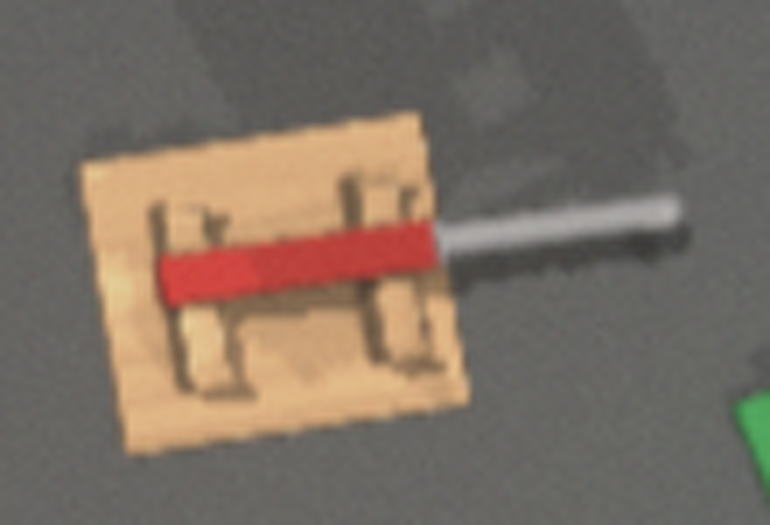

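View pics/s_rest.png

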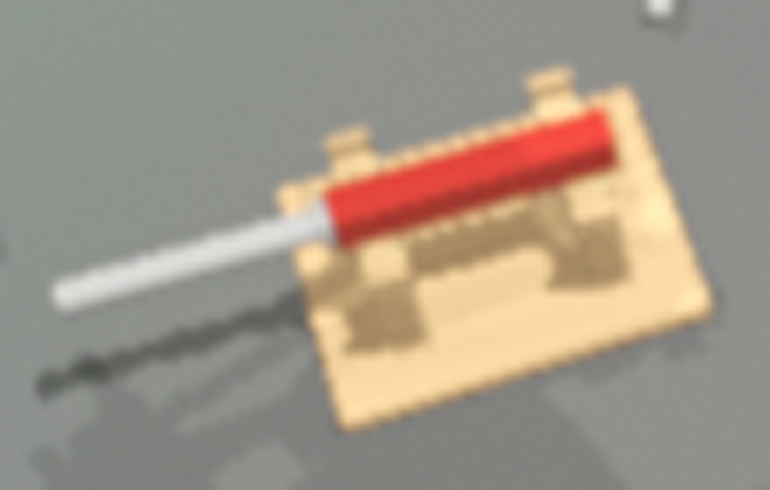

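```bash
cat > jig.py <<'E'
from h import *
from scipy.optimize import least_squares
d=load("c0.pkl");T,S=d["top"],d["scene"]
def fit(obs,x0):
    # obs: (cam,[pts jig],[px])
    def W(p,P):
        c,s=np.cos(p[2]),np.sin(p[2]);P=np.asarray(P,float);return np.c_[p[0]+c*P[:,0]-s*P[:,1],p[1]+s*P[:,0]+c*P[:,1],P[:,2]]
    f=lambda p:np.concatenate([(proj(c,W(p,P))-q).ravel() for c,P,q in obs])
    r=least_squares(f,x0,loss="soft_l1");return r.x,f(r.x).reshape(-1,2)
if __name__=="__main__":
  for zt in(.028,.033):
    q=.001
    tr=[[60*q,-176*q,zt],[-60*q,-176*q,zt],[-60*q,-8*q,zt],[60*q,-8*q,zt]]
    pa=[[.04,.122,.052],[.17,.122,.052],[.17,-.008,.052]]
    ot=(T,tr+pa,np.array([[655,128],[755,325],[470,465],[380,260],[150,395],[45,170],[272,65]])/5.+[200,130])
    os=(S,tr+pa+[[.04,-.008,.052]],np.array([[168,430],[37,290],[247,143],[382,268],[518,107],[687,242],[537,370],[362,218]])/4.+[285,225])
    for o in([ot],[os],[ot,os]):
        p,r=fit(o,[.6,.1,.4]);print(zt,p.round(4),np.abs(r).mean());
    print(r.round(1).tolist())
  b=[[.055,.065,.008],[.055,-.065,.008],[-.055,.065,.008],[-.055,-.065,.008]]
  ot=(T,b,np.array([[82,163],[420,113],[128,453],[468,405]])/7.+[380,215])
  os=(S,[b[i] for i in(0,1,2)],np.array([[712,305],[345,428],[625,90]])/7.+[140,230])
  for o in([ot],[os],[ot,os]):
        p,r=fit(o,[.55,-.3,.0]);print("rest",p.round(4),np.abs(r).mean())
  # punch
  pg=[[0,.05,.060],[0,-.05,.06],[0,-.14,.057]]
  ot=(T,pg,np.array([[165,280],[436,243],[680,208]])/7.+[380,215])
  os=(S,[[.009,.05,.06],[.009,-.05,.06],[-.009,-.05,.06],[-.009,.05,.06]],np.array([[613,138],[340,213],[329,193],[603,112]])/7.+[140,230])
  for o in([ot],[os],[ot,os]):
        p,r=fit(o,[.55,-.3,.0]);print("punch",p.round(4),np.abs(r).mean())
  print(r.round(1).tolist())
E
python3 jig.py
```

```text
0.028 [ 0.5672 -0.0042  0.4409] 0.4656060241993864
0.028 [ 0.5731 -0.0022  0.4404] 0.4840951592097724
0.028 [ 0.5707 -0.003   0.4413] 0.9241076117333004
[[0.0, -2.2], [0.2, -1.1], [-0.9, -1.1], [-2.7, -1.1], [-0.4, -1.2], [-0.6, -1.1], [-0.3, -1.7], [-0.5, -0.5], [-2.1, -1.2], [-1.0, -1.1], [0.3, -1.4], [-1.3, -0.3], [-0.7, -0.6], [-0.5, -1.0], [0.3, -0.3]]
0.033 [ 0.5666 -0.0041  0.4387] 0.5058576624346784
0.033 [ 0.5745 -0.0034  0.4482] 0.715705359964554
0.033 [ 0.5712 -0.0034  0.4443] 1.1426950078730016
[[0.0, -3.0], [0.5, -1.9], [-0.8, -1.6], [-2.8, -1.7], [-0.2, -1.3], [-0.5, -1.1], [-0.3, -1.8], [-0.3, -1.3], [-2.3, -2.0], [-1.1, -2.1], [0.5, -2.5], [-1.5, -0.3], [-0.7, -0.6], [-0.4, -0.9], [0.2, -0.2]]
rest [ 0.4302 -0.364   0.1307] 0.20428392827448505
rest [ 0.4384 -0.3619  0.153 ] 0.16508873522654235
rest [ 0.432  -0.363   0.1336] 0.867890425641292
punch [ 0.4348 -0.3628  0.1277] 0.18475354366827426
punch [ 0.4425 -0.3593  0.1455] 1.0602460908448634
punch [ 0.4379 -0.3615  0.1069] 1.011298616797981
[[-1.1, -1.5], [-0.3, -0.9], [-0.2, -0.0], [0.4, -0.5], [-2.4, 0.3], [-2.1, -2.4], [0.0, -2.1]]
```

```bash
sed -i -E 's#/(5|4|7)\.\+\[#/\1.+0.5/\1-.5+np.array([#; ' jig.py; sed -i -E 's#np.array\(\[([0-9]+),([0-9]+)\]\)#np.array([\1,\2]))#; s#np.array\(\[([0-9]+),([0-9]+)\]\)\)#np.array([\1,\2])#' jig.py; grep -n "np.array(\[[0-9]*,[0-9]*\]" jig.py | head; sed -i -E 's#(np.array\(\[(200,130|285,225|380,215|140,230)\])\)*#\1))#' jig.py; python3 jig.py
```

```text
15:    ot=(T,tr+pa,np.array([[655,128],[755,325],[470,465],[380,260],[150,395],[45,170],[272,65]])/5.+0.5/5-.5+np.array([200,130])
16:    os=(S,tr+pa+[[.04,-.008,.052]],np.array([[168,430],[37,290],[247,143],[382,268],[518,107],[687,242],[537,370],[362,218]])/4.+0.5/4-.5+np.array([285,225])
21:  ot=(T,b,np.array([[82,163],[420,113],[128,453],[468,405]])/7.+0.5/7-.5+np.array([380,215])
22:  os=(S,[b[i] for i in(0,1,2)],np.array([[712,305],[345,428],[625,90]])/7.+0.5/7-.5+np.array([140,230])
27:  ot=(T,pg,np.array([[165,280],[436,243],[680,208]])/7.+0.5/7-.5+np.array([380,215])
28:  os=(S,[[.009,.05,.06],[.009,-.05,.06],[-.009,-.05,.06],[-.009,.05,.06]],np.array([[613,138],[340,213],[329,193],[603,112]])/7.+0.5/7-.5+np.array([140,230])
0.028 [ 0.5683 -0.0032  0.441 ] 0.46362251499634305
0.028 [ 0.5719 -0.0027  0.4406] 0.4740401335189617
0.028 [ 0.5702 -0.0028  0.4412] 0.6590344222629435
[[0.4, -1.6], [0.6, -0.5], [-0.6, -0.6], [-2.4, -0.5], [-0.0, -0.6], [-0.2, -0.5], [0.1, -1.1], [-0.1, -0.4], [-1.7, -1.0], [-0.6, -0.9], [0.6, -1.2], [-0.9, -0.1], [-0.3, -0.4], [-0.2, -0.8], [0.7, -0.1]]
0.033 [ 0.5677 -0.0031  0.4387] 0.5038607628176196
0.033 [ 0.5734 -0.0039  0.4484] 0.7075771875273773
0.033 [ 0.5705 -0.0031  0.4432] 0.8895679916654425
[[0.4, -2.3], [0.8, -1.1], [-0.5, -0.9], [-2.5, -1.0], [0.1, -0.6], [-0.2, -0.5], [0.1, -1.2], [0.0, -1.3], [-1.9, -1.9], [-0.6, -2.0], [0.9, -2.3], [-1.1, -0.1], [-0.4, -0.5], [-0.1, -0.7], [0.6, -0.0]]
rest [ 0.4314 -0.3629  0.1308] 0.20333263496051757
rest [ 0.4368 -0.3628  0.1536] 0.14676608828780027
rest [ 0.4327 -0.3628  0.1358] 0.5661137780029415
punch [ 0.4359 -0.3618  0.1277] 0.18405509673917209
punch [ 0.4409 -0.3602  0.1458] 1.0513459718243894
punch [ 0.4374 -0.3613  0.1181] 0.8402293328936443
[[-0.7, -0.7], [-0.0, -0.6], [0.1, -0.1], [0.8, -0.4], [-1.8, 0.7], [-1.6, -1.9], [0.4, -1.9]]
```

```bash
cat > go.py <<'E'
from h import *
from scipy.spatial.transform import Rotation as Ro
def Rt(yaw,tilt): # tool x at yaw, y = tip dir, tilt tip-down
    return Ro.from_euler("z",yaw)*Ro.from_matrix(np.diag([1.,-1,-1]))*Ro.from_euler("x",tilt)
def go(tcp,yaw,tilt):
    s=read_state();R0=Ro.from_quat(s["eef_rot"]);R1=Rt(yaw,tilt)
    d=np.array(tcp)-s["ee_pos"]
    print("shift tool now mm",(R0.inv().apply(d)*1e3).round(1),"turn",(R0.inv()*R1).as_rotvec().round(4),"shift after turn mm",(R1.inv().apply(d)*1e3).round(1))
E
python3 - <<'E'
from go import *
go([.4375,-.361,.14],.125,0)
E
```

```text
shift tool now mm [-104.8 -226.7   65.2] turn [-5.000e-04  8.000e-04 -1.226e+00] shift after turn mm [ 177.9 -175.3   65.2]
```

>>> arm_command --commands '[[[0,0,0,-0.021,-0.0453,0.01,100],[0,0,0,-0.021,-0.0453,0.01,100],[0,0,0,-0.021,-0.0453,0.01,100],[0,0,0,-0.021,-0.0453,0.01,100],[0,0,0,-0.021,-0.0453,0.01,100],[0,0,-0.175,0,0,0,100],[0,0,-0.175,0,0,0,100],[0,0,-0.175,0,0,0,100],[0,0,-0.175,0,0,0,100],[0,0,-0.175,0,0,0,100],[0,0,-0.175,0,0,0,100],[0,0,-0.175,0,0,0,100],[0,0,0,0,0,0,100]]]'

```text
time: 1.82
ee_pos: [0.4372, -0.3611, 0.1555]
eef_rot: [0.998, 0.061, -0.0, -0.0]
ft_force: [-0.3, -0.3, -0.7]
width: 0.0872
```

Run:
```python
from go import *
print(read_state())
go([.4375,-.361,.14],.125,0)
d=save("c1.pkl")
crop(d["top"],380,205,110,80,7,"pics/t1.png")
crop(d["scene"],140,200,130,100,6,"pics/s1.png")
```

```text
{'time': 1.825, 'joint_positions': array([ 0.91073997,  0.26137521, -0.35203254,  1.67008075,  0.09470006,
        1.22720644,  0.66048675]), 'joint_vel': array([-7.56969631e-03, -8.50725718e-04,  1.20169246e-02,  4.16285214e-04,
       -3.99762057e-03, -3.81216010e-05, -9.94403579e-02]), 'joint_torque': array([ 1.82187106e-01, -5.42923236e+01, -3.16085994e+00, -3.74491417e+01,
        4.90929361e-02,  9.23042698e-02,  1.96905524e+00]), 'ee_pos': array([ 0.43721041, -0.3611487 ,  0.15549337]), 'eef_rot': array([ 9.98117050e-01,  6.13378777e-02, -8.88629761e-05, -1.08106980e-04]), 'ft_force': array([-0.32238383, -0.34333448, -0.6940991 ]), 'torque': array([-0.03683155, -0.08232509, -0.01509052]), 'width': 0.08715531383946665}
shift tool now mm [ 0.3 -0.1 15.5] turn [-0.0002  0.0002 -0.0022] shift after turn mm [ 0.3 -0.1 15.5]
```

View pics/t1.png

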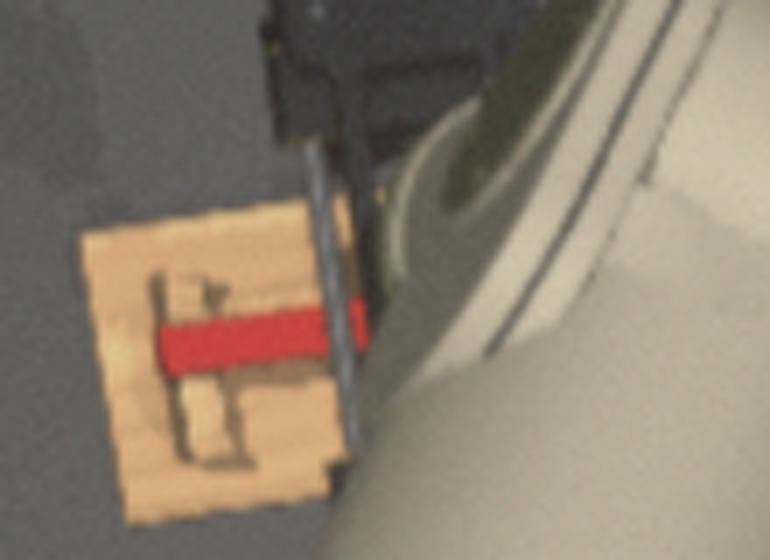

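View pics/s1.png

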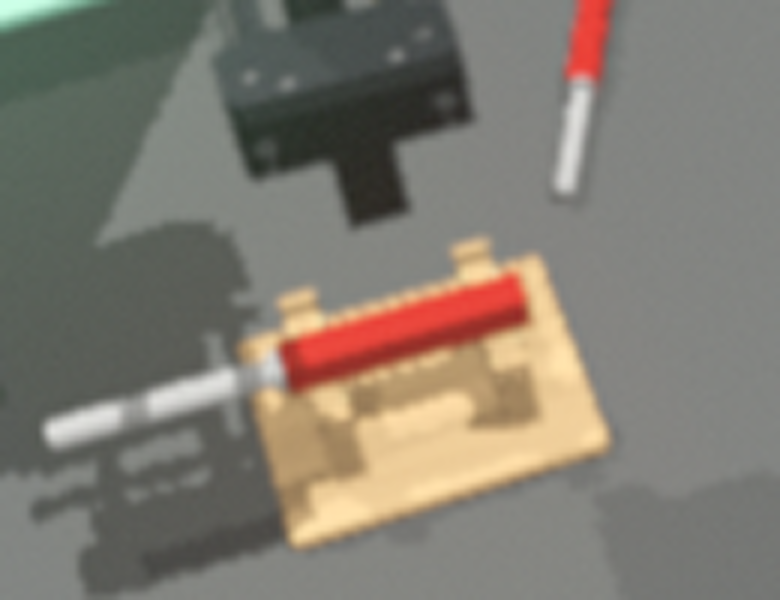

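Run:
```python
from go import *
d=load("c1.pkl");s=read_state();R=Ro.from_quat(s["eef_rot"]).as_matrix()
P=[s["ee_pos"]+R@np.array([.0585,y,.008]) for y in(.0095,-.0095,0)]
q=proj(d["scene"],P);print(((q-[140,200]+.5)*6-.5).round(1))
```

```text
[[368.1 283. ]
 [420.4 268.4]
 [394.3 275.7]]
```

>>> arm_command --commands '[[[0,0,0,0,0,0.03,100],[0,0,0,0,0,0.03,100],[0,0,0,0,0,0.03,100],[0,0,0,0,0,0,100]]]'

```text
time: 2.42
ee_pos: [0.4361, -0.3601, 0.0637]
eef_rot: [0.998, 0.061, -0.002, -0.001]
ft_force: [0.3, -0.3, 0.1]
width: 0.0868
```

Run:
```python
from go import *
d=save("c2.pkl");s=read_state();R=Ro.from_quat(s["eef_rot"]).as_matrix();print(s["ee_pos"])
for x in(.0585,.05,.0435):
    P=[s["ee_pos"]+R@np.array([x,y,.008]) for y in(.0095,-.0095)]
    q=proj(d["scene"],P);print(((q-[140,180]+.5)*6-.5).round(1).tolist())
crop(d["top"],380,205,110,80,7,"pics/t2.png")
crop(d["scene"],140,180,130,100,6,"pics/s2.png")
```

```text
[ 0.43780529 -0.36129823  0.06658261]
[[412.0, 553.6], [460.6, 539.1]]
[[407.0, 537.3], [455.4, 523.0]]
[[403.3, 524.9], [451.6, 510.7]]
```

View pics/s2.png

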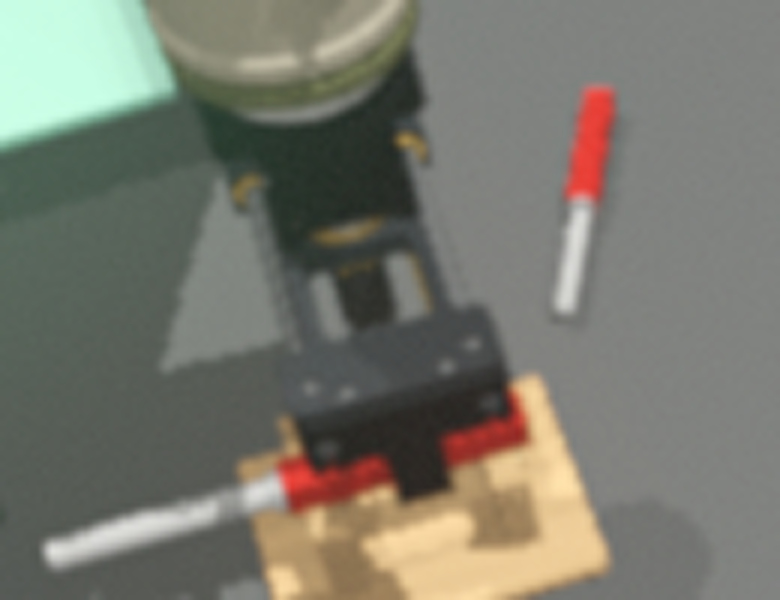

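View pics/t2.png

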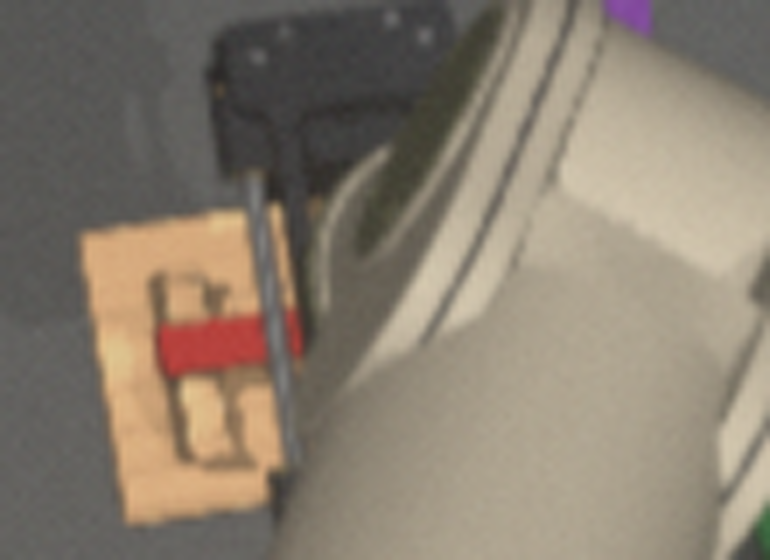

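>>> arm_command --commands '[[[0,0,0,0,0,0.0135,100],[0,0,0,0,0,0.0125,100],[0,0,0,0,0,0,100],[0,0,0,0,0,0,0],[0,0,0,0,0,0,0],[0,0,0,0,0,0,0],[0,0,0,0,0,0,0],[0,0,0,0,0,0,0]]]' --newtons 40

```text
time: 3.52
ee_pos: [0.4374, -0.3612, 0.0397]
eef_rot: [0.998, 0.062, 0.0, 0.0]
ft_force: [-0.2, 0.0, 0.4]
width: 0.0451
```

Run:
```python
from go import *
s=read_state();print(s["ee_pos"],s["width"],s["ft_force"])
```

```text
[ 0.43741525 -0.3611828   0.03974393] 0.04512617485808183 [-0.20983406  0.0451353   0.41603214]
```

>>> arm_command --commands '[[[0,0,0,0,0,0,0],[0,0,0,0,0,0,0],[0,0,0,0,0,0,0],[0,0,0,0,0,0,0],[0,0,0,0,0,0,0]]]' --newtons 60

```text
time: 4.15
ee_pos: [0.4374, -0.3612, 0.0397]
eef_rot: [0.998, 0.062, -0.0, 0.0]
ft_force: [0.6, -0.5, 1.2]
width: 0.0162
```

>>> arm_command --commands '[[[0,0,0,0,0,-0.02,0],[0,0,0,0,0,-0.04,0],[0,0,0,0,0,-0.05,0],[0,0,0,0,0,-0.05,0],[0,0,0,0,0,-0.04,0],[0,0,0,0,0,0,0]]]'

```text
time: 4.9
ee_pos: [0.4386, -0.3618, 0.2428]
eef_rot: [0.998, 0.062, 0.002, 0.002]
ft_force: [0.6, 0.6, -3.3]
width: 0.0163
```

Run:
```python
from go import *
s=read_state();print(s["ee_pos"],s["width"],s["ft_force"])
J=np.array([.5702,-.0028,0]);yaw=.441
Z=Ro.from_euler("z",yaw)
R=Rt(yaw,np.radians(20))
# grasp pt target for tip t mm before collar_mouth
for t in(40,):
    tip=J+Z.apply(np.array([0,.0362,.1032]))-R.apply([0,t/1e3,0])
    tcp=tip-R.apply([0,.140,0])+R.apply([0,0,.011])
    print(t,tip,tcp); go(tcp,yaw,np.radians(20))
d=save("c3.pkl")
cv2.imwrite("pics/s3.png",d["scene"]["frame"][:,:,::-1]);cv2.imwrite("pics/t3.png",d["top"]["frame"][:,:,::-1])
```

```text
[ 0.43864099 -0.36182934  0.24275524] 0.01634172297739082 [ 0.58148844  0.5962586  -3.25555798]
40 [0.53870416 0.06392809 0.11688081] [0.48094398 0.18630065 0.15442701]
shift tool now mm [ 109.5 -539.    86.7] turn [ 0.3505 -0.0583 -0.3132] shift after turn mm [ 272.2 -418.6  246.4]
```

View pics/s3.png

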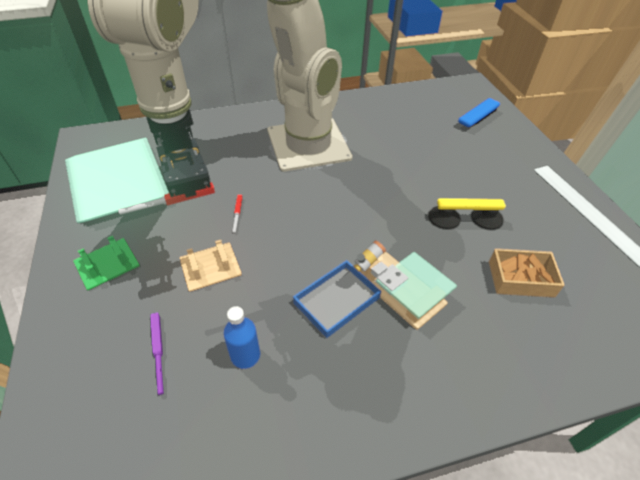

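>>> arm_command --commands '[[[0,0,0,0.011,-0.04,0,0],[0,0,0,0.011,-0.05,0,0],[0,0,0,0.011,-0.055,0,0],[0,0,0,0.011,-0.055,0,0],[0,0,0,0.011,-0.055,0,0],[0,0,0,0.011,-0.055,0,0],[0,0,0,0.011,-0.055,0,0],[0,0,0,0.011,-0.055,0,0],[0,0,0,0.011,-0.055,0,0],[0,0,0,0.011,-0.04,0,0],[0,0,0,0,-0.024,0,0],[0.117,-0.0195,-0.1045,0,0,0,0],[0.117,-0.0195,-0.1045,0,0,0,0],[0.117,-0.0195,-0.1045,0,0,0,0],[0,0,0,0,0,0,0],[0,0,0,0,0,0,0]]]'

```text
time: 7.0
ee_pos: [0.4791, 0.1881, 0.239]
eef_rot: [0.961, 0.215, -0.04, -0.171]
ft_force: [0.0, -0.1, -2.9]
width: 0.0164
```

```bash
cat > jf.py <<'E'
from go import *
import sys
J=np.array([.5702,-.0028,0]);yaw=.441;tilt=np.radians(20)
Z=Ro.from_euler("z",yaw);RT=Rt(yaw,tilt)
def rep(tipoff=(0,.140,-.011)):
    s=read_state();R=Ro.from_quat(s["eef_rot"])
    tip=s["ee_pos"]+R.apply(tipoff)
    # in bore frame (tool-like: x=jig x,y=push dir,z=down-perp) relative collar_mouth
    b=RT.inv().apply(tip-(J+Z.apply([0,.0362,.1032])))
    print("t",round(s["time"],2),"tip in bore frame mm (x,push,z)",(b*1e3).round(2),"F bore frame",RT.inv().apply(s["ft_force"]).round(1),"rot err",(R.inv()*RT).as_rotvec().round(4),"w",round(s["width"],4))
E
python3 - <<'E'
from jf import *
rep()
print(read_state()["ee_pos"],read_state()["joint_positions"].round(2))
d=save("c4.pkl")
crop(d["scene"],260,160,200,150,4,"pics/s4.png");crop(d["top"],180,120,200,150,4,"pics/t4.png")
E
```

```text
t 7.0 tip in bore frame mm (x,push,z) [ -1.12 -71.15 -78.14] F bore frame [0.  1.1 2.7] rot err [-0.0038  0.0035 -0.002 ] w 0.0164
[0.47912189 0.18810047 0.23901887] [ 0.52  0.23 -0.85  1.64 -0.18  1.4   0.15]
```

View pics/s4.png

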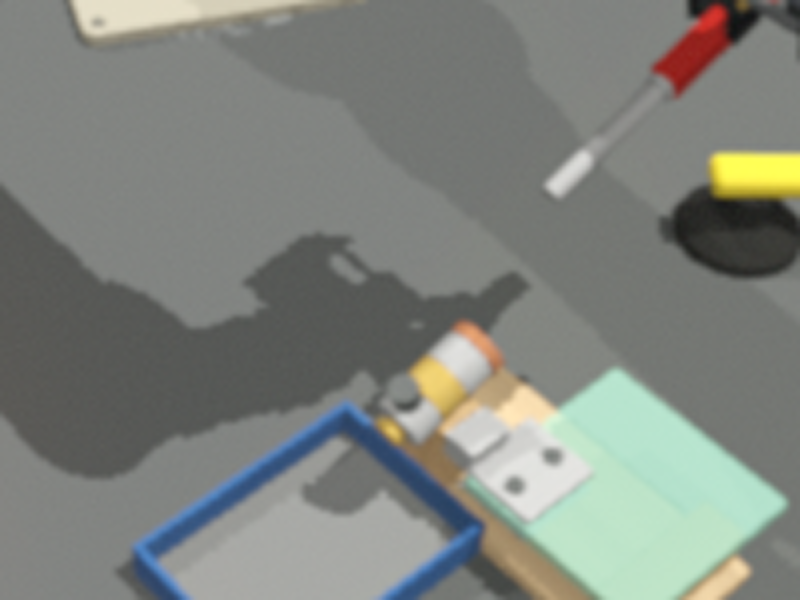

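View pics/t4.png

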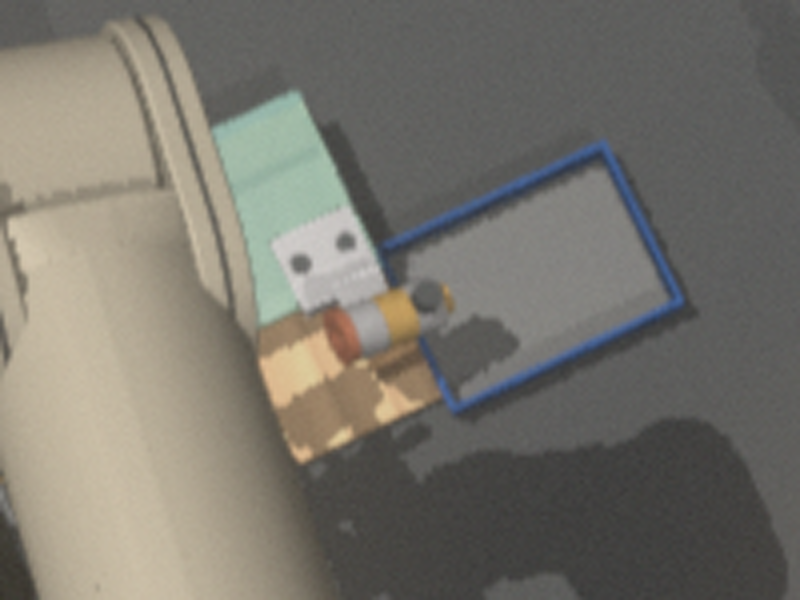

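Run:
```python
from jf import *
d=load("c0.pkl")
crop(d["scene"],345,232,50,42,16,"pics/s5.png");crop(d["top"],252,180,50,37,16,"pics/t5.png")
for n,o in(("scene",(345,232)),("top",(252,180))):
    for y in(.0362,.0282,-.028):
        z=.09+y*np.tan(tilt)
        P=[J+Z.apply([x,y,z]) for x in(-.017,0,.017)]
        print(n,y,((proj(d[n],P)-o+.5)*16-.5).round(0).tolist())
```

```text
scene 0.0362 [[473.0, 150.0], [557.0, 218.0], [642.0, 287.0]]
scene 0.0282 [[432.0, 190.0], [516.0, 258.0], [601.0, 328.0]]
scene -0.028 [[142.0, 471.0], [224.0, 543.0], [307.0, 615.0]]
top 0.0362 [[251.0, 491.0], [204.0, 392.0], [156.0, 293.0]]
top 0.0282 [[301.0, 471.0], [253.0, 373.0], [206.0, 274.0]]
top -0.028 [[641.0, 336.0], [594.0, 239.0], [547.0, 143.0]]
```

View pics/s5.png

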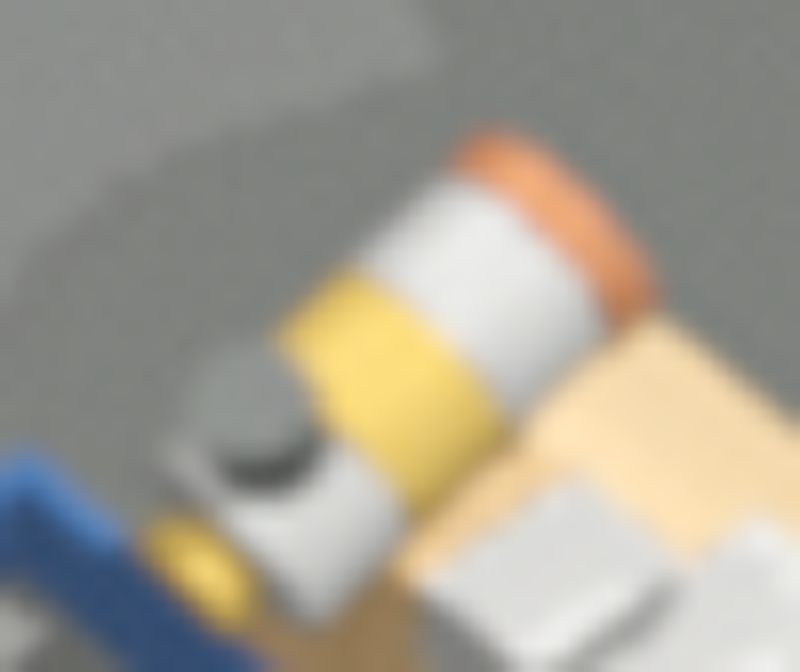

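View pics/t5.png

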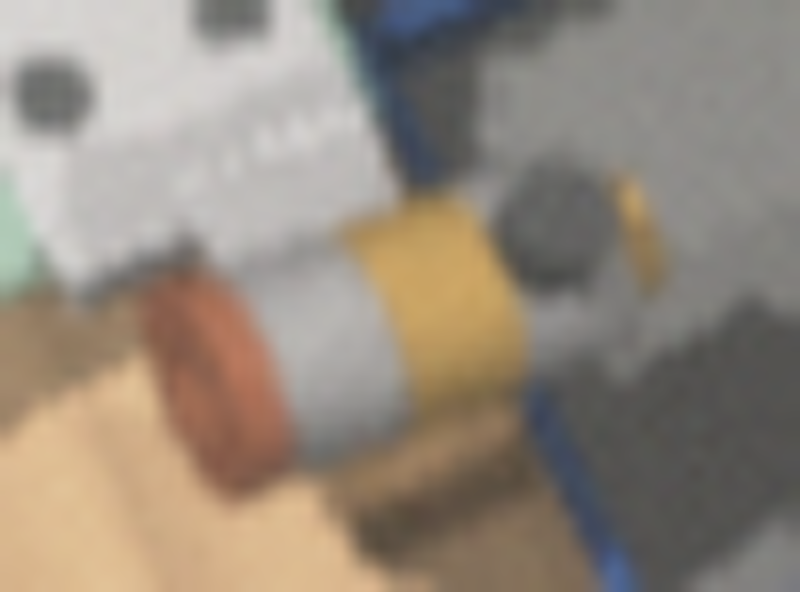

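Run:
```python
from jf import *
d=load("c0.pkl")
def cyl(c,y,r,sx=0):
    # silhouette n-range of circle at axial jig y
    a=np.linspace(0,2*np.pi,181)
    ax=np.array([0,np.cos(tilt),np.sin(tilt)]);e=np.array([0,-np.sin(tilt),np.cos(tilt)])
    s=y/np.cos(tilt)
    P=[J+Z.apply(np.array([sx,0,.09])+ax*s+r*(np.cos(t)*np.array([1,0,0])+np.sin(t)*e)) for t in a]
    return proj(c,P)
for n in("top","scene"):
    c=d[n]
    A=proj(c,[J+Z.apply([0,.0362,.1032]),J+Z.apply([0,-.0282,.0797])])
    u=(A[0]-A[1])/np.linalg.norm(A[0]-A[1]);nn=np.array([-u[1],u[0]])
    X=proj(c,[J+Z.apply([.01,.03,.1]),J+Z.apply([0,.03,.1])]);print(n,"px per mm jig x along n",(X[0]-X[1])@nn/10, "along u",(X[0]-X[1])@u/10)
    hsv=cv2.cvtColor(c["frame"],cv2.COLOR_RGB2HSV);f=c["frame"].astype(np.float32)
    lab=cv2.cvtColor(c["frame"],cv2.COLOR_RGB2LAB).astype(np.float32)
    for name,y0,y1,r in(("yellow",-.005,.009,.017),("steel",.014,.026,.017),("copper",.0305,.035,.018)):
        out=[]
        for y in np.linspace(y0,y1,5):
            q=proj(c,[J+Z.apply([0,y,.09+y*np.tan(tilt)])])[0]
            # silhouette points for a long cylinder: n-extremes
            C=cyl(c,y,r)@nn; pred=(C.min()-q@nn,C.max()-q@nn)
            ts=np.arange(-12,12.01,.25)
            out.append([cv2.remap(lab,np.float32([[p[0] for p in (q+t*nn for t in ts)]]),np.float32([[p[1] for p in (q+t*nn for t in ts)]]),cv2.INTER_LINEAR)[0]])
        L=np.mean([o[0] for o in out],0)
        print(name,"pred",np.round(pred,2));
        ch=L[::2]
        print(" t ",ts[::2].tolist());print(" L ",ch[:,0].astype(int).tolist());print(" a ",ch[:,1].astype(int).tolist());print(" b ",ch[:,2].astype(int).tolist())
```

```text
top px per mm jig x along n 0.40069889357414157 along u 0.029736764301105827
yellow pred [-6.92  6.94]
 t  [-12.0, -11.5, -11.0, -10.5, -10.0, -9.5, -9.0, -8.5, -8.0, -7.5, -7.0, -6.5, -6.0, -5.5, -5.0, -4.5, -4.0, -3.5, -3.0, -2.5, -2.0, -1.5, -1.0, -0.5, 0.0, 0.5, 1.0, 1.5, 2.0, 2.5, 3.0, 3.5, 4.0, 4.5, 5.0, 5.5, 6.0, 6.5, 7.0, 7.5, 8.0, 8.5, 9.0, 9.5, 10.0, 10.5, 11.0, 11.5, 12.0]
 L  [90, 92, 96, 103, 111, 120, 127, 130, 127, 122, 117, 116, 120, 127, 135, 143, 150, 157, 161, 165, 168, 170, 173, 175, 176, 177, 178, 178, 177, 177, 175, 173, 169, 164, 158, 154, 151, 153, 157, 162, 164, 164, 165, 166, 169, 169, 168, 171, 176]
 a  [131, 131, 131, 132, 132, 133, 133, 133, 133, 132, 132, 131, 131, 131, 131, 131, 131, 131, 131, 132, 132, 132, 132, 132, 132, 132, 132, 132, 132, 132, 132, 132, 132, 132, 132, 131, 130, 130, 129, 128, 128, 128, 128, 128, 128, 128, 128, 128, 127]
 b  [138, 138, 139, 141, 143, 144, 146, 146, 147, 146, 146, 146, 147, 149, 150, 151, 152, 152, 153, 154, 154, 154, 155, 155, 155, 156, 156, 156, 156, 156, 156, 157, 156, 156, 155, 152, 147, 141, 135, 131, 129, 128, 1
[... 4708 characters left out ...]
 141, 147, 156, 166, 175, 184, 192, 200, 205, 210, 212, 212, 210, 209, 208, 209, 210, 210, 208, 206, 203, 201, 198, 193, 186, 178, 169, 162, 156, 154, 157, 169, 186, 201, 212, 218, 221, 222, 223, 223]
 a  [126, 126, 126, 126, 126, 126, 126, 127, 129, 133, 137, 140, 141, 141, 140, 139, 139, 138, 137, 137, 136, 136, 136, 136, 136, 135, 135, 135, 136, 136, 136, 136, 136, 137, 137, 138, 139, 140, 140, 138, 136, 133, 131, 131, 130, 130, 130, 130, 130]
 b  [129, 129, 130, 130, 130, 130, 130, 131, 133, 136, 141, 146, 148, 148, 147, 146, 145, 143, 142, 141, 141, 141, 141, 141, 141, 141, 140, 140, 140, 140, 141, 141, 141, 142, 143, 144, 146, 147, 148, 150, 151, 152, 152, 152, 152, 152, 152, 152, 152]
```

>>> arm_command --commands '[[[0,0,0,0,0.01,0.03,0],[0,0,0,0,0.018,0.03,0],[-0.0038,0.0035,-0.002,0.001,0.018,0.018,0],[0,0,0,0,0,0,0],[0,0,0,0,0,0,0]]]'

```text
time: 7.72
ee_pos: [0.4875, 0.1743, 0.1518]
eef_rot: [0.961, 0.217, -0.037, -0.17]
ft_force: [-0.5, 0.0, -1.2]
width: 0.016
```

Run:
```python
from jf import *
rep()
d=save("c5.pkl")
crop(d["scene"],330,190,100,75,8,"pics/s6.png");crop(d["top"],180,140,150,110,5,"pics/t6.png")
```

```text
t 7.72 tip in bore frame mm (x,push,z) [  1.22 -26.26  -2.11] F bore frame [-0.5  0.2  1.3] rot err [-0.0008 -0.0021  0.0028] w 0.016
```

View pics/s6.png

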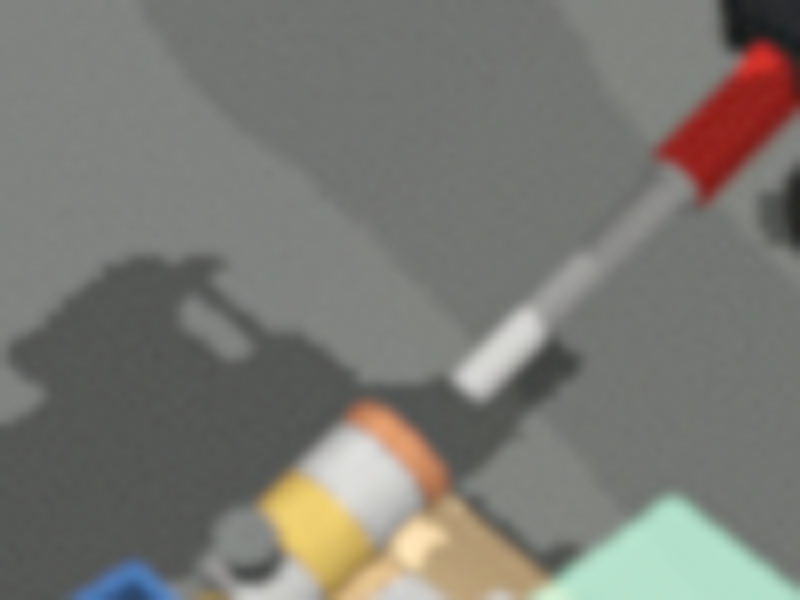

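View pics/t6.png

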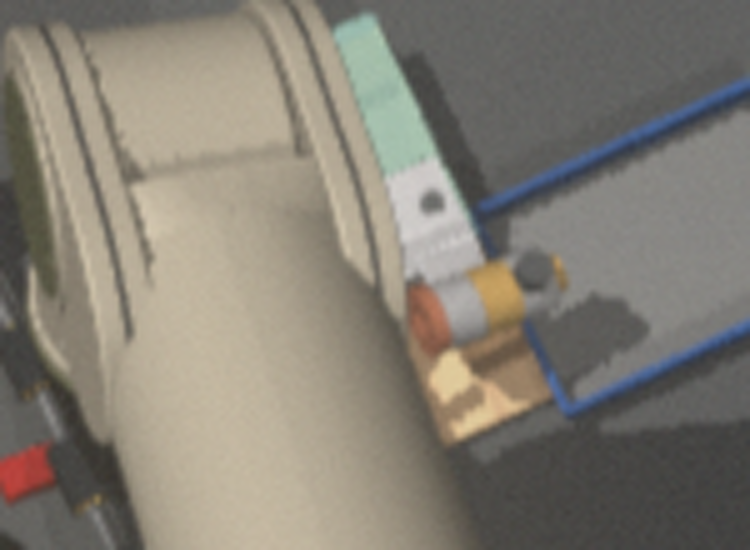

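>>> arm_command --commands '[[[0,0,0,0,0,0,0],[0,0,0,0,0,0,0]]]'

```text
time: 8.07
ee_pos: [0.4876, 0.1732, 0.1509]
eef_rot: [0.961, 0.216, -0.037, -0.17]
ft_force: [-0.6, 0.1, -2.2]
width: 0.0164
```

```bash
cat > shaft.py <<'E'
from jf import *
def prof(c,q,nn,w=10):
    ts=np.arange(-w,w+.01,.25)
    lab=cv2.cvtColor(c["frame"],cv2.COLOR_RGB2LAB).astype(np.float32)
    P=np.float32([q+t*nn for t in ts]);return ts,cv2.remap(lab,P[None,:,0],P[None,:,1],cv2.INTER_LINEAR)[0]
E
python3 - <<'E'
from shaft import *
rep()
d=save("c6.pkl");c=d["scene"]
s=read_state();R=Ro.from_quat(s["eef_rot"])
o=s["ee_pos"]+R.apply([0,0,-.011])
A=proj(c,[o,o+R.apply([0,.14,0])]);u=(A[1]-A[0])/np.linalg.norm(A[1]-A[0]);nn=np.array([u[1],-u[0]])
X=proj(c,[o,o+R.apply([.01,0,0]),o+R.apply([0,0,.01])]);print("n px/mm x,z",(X[1]-X[0])@nn/10,(X[2]-X[0])@nn/10,"tip pred",A[1])
for y in(.08,.1,.115,.125,.135):
    q=proj(c,[o+R.apply([0,y,0])])[0];ts,L=prof(c,q,nn,6)
    print(y,L[::2,0].astype(int).tolist())
print(ts[::2].tolist())
E
```

```text
t 8.07 tip in bore frame mm (x,push,z) [  0.63 -24.99  -1.54] F bore frame [-0.5  0.4  2.2] rot err [-0.001  -0.0017  0.0016] w 0.0164
n px/mm x,z 0.3896721965016366 0.1710937638204632 tip pred [386.91774754 237.74000522]
0.08 [125, 125, 126, 126, 125, 125, 123, 122, 123, 127, 132, 138, 143, 146, 148, 147, 145, 140, 134, 129, 127, 126, 125, 125, 125]
0.1 [125, 125, 124, 124, 124, 125, 126, 131, 139, 148, 157, 162, 165, 163, 160, 155, 148, 141, 134, 129, 126, 125, 125, 125, 125]
0.115 [125, 125, 125, 124, 124, 124, 131, 144, 161, 180, 198, 212, 215, 216, 213, 205, 196, 179, 155, 129, 104, 87, 74, 73, 73]
0.125 [126, 126, 126, 126, 126, 126, 132, 144, 160, 180, 198, 212, 215, 216, 214, 206, 197, 181, 159, 132, 107, 89, 77, 74, 74]
0.135 [140, 140, 140, 139, 139, 139, 143, 153, 164, 182, 198, 211, 215, 216, 214, 207, 197, 184, 162, 138, 118, 102, 93, 92, 92]
[-6.0, -5.5, -5.0, -4.5, -4.0, -3.5, -3.0, -2.5, -2.0, -1.5, -1.0, -0.5, 0.0, 0.5, 1.0, 1.5, 2.0, 2.5, 3.0, 3.5, 4.0, 4.5, 5.0, 5.5, 6.0]
```

>>> arm_command --commands '[[[-0.001,-0.0017,0.0016,-0.0014,0.006,0.0015,0],[0,0,0,0,0.008,0,0],[0,0,0,0,0.006,0,0],[0,0,0,0,0,0,0],[0,0,0,0,0,0,0]]]'

```text
time: 8.8
ee_pos: [0.494, 0.1562, 0.1423]
eef_rot: [0.961, 0.215, -0.038, -0.17]
ft_force: [0.6, 0.2, -3.0]
width: 0.0164
```

Run:
```python
from shaft import *
rep()
d=save("c7.pkl")
crop(d["scene"],350,210,60,45,13,"pics/s7.png")
```

```text
t 8.8 tip in bore frame mm (x,push,z) [-1.05 -5.04  0.25] F bore frame [0.6 1.1 2.8] rot err [-0.0006  0.0004 -0.    ] w 0.0164
```

View pics/s7.png

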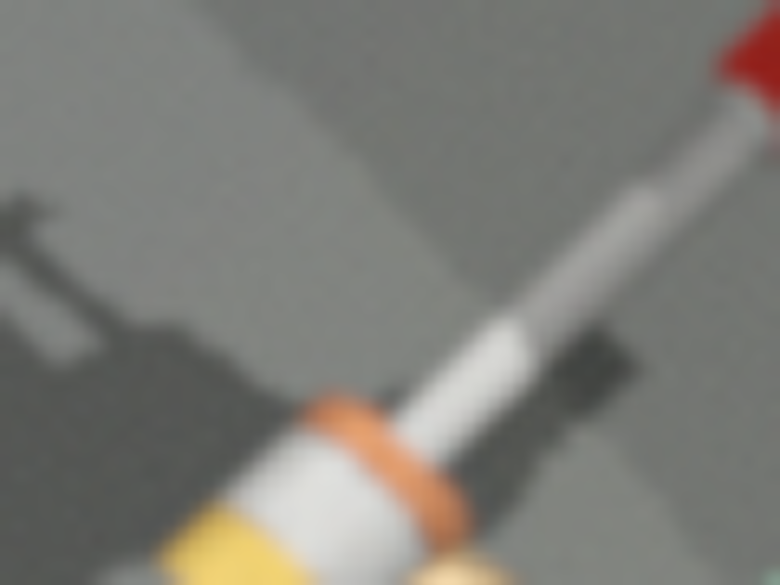

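>>> arm_command --commands '[[[0,0,0,0,0.0025,0,0],[0,0,0,0,0.0025,0,0],[0,0,0,0,0.002,0,0],[0,0,0,0,0,0,0],[0,0,0,0,0,0,0]]]'

```text
time: 9.52
ee_pos: [0.4968, 0.1501, 0.1399]
eef_rot: [0.961, 0.215, -0.038, -0.17]
ft_force: [-0.3, 0.2, -2.2]
width: 0.0165
```

Run:
```python
from shaft import *
rep()
```

```text
t 9.53 tip in bore frame mm (x,push,z) [-1.12  2.11  0.21] F bore frame [-0.2  0.5  2.2] rot err [-0.0004  0.0004 -0.0002] w 0.0165
```

>>> arm_command --commands '[[[0,0,0,0,0.002,0,0],[0,0,0,0,0.002,0,0],[0,0,0,0,0,0,0]]]'

```text
time: 9.9
ee_pos: [0.4985, 0.1464, 0.1384]
eef_rot: [0.961, 0.215, -0.038, -0.17]
ft_force: [0.1, 0.8, -3.2]
width: 0.0166
```

Run:
```python
from shaft import *
rep()
```

```text
t 9.9 tip in bore frame mm (x,push,z) [-1.23  6.42  0.22] F bore frame [0.5 0.5 3.2] rot err [-0.0004  0.0004 -0.0005] w 0.0166
```

>>> arm_command --commands '[[[0,0,0,0.0002,0.002,-0.0002,0],[0,0,0,0,0.002,0,0],[0,0,0,0,0,0,0]]]'

```text
time: 10.28
ee_pos: [0.5003, 0.1431, 0.1372]
eef_rot: [0.961, 0.215, -0.038, -0.17]
ft_force: [0.7, 0.1, -3.3]
width: 0.0164
```

Run:
```python
from shaft import *
rep()
d=save("c8.pkl")
crop(d["scene"],350,210,60,45,13,"pics/s8.png")
```

```text
t 10.28 tip in bore frame mm (x,push,z) [-1.02 10.4   0.05] F bore frame [0.7 1.3 3. ] rot err [-0.0005  0.0005 -0.0005] w 0.0164
```

View pics/s8.png

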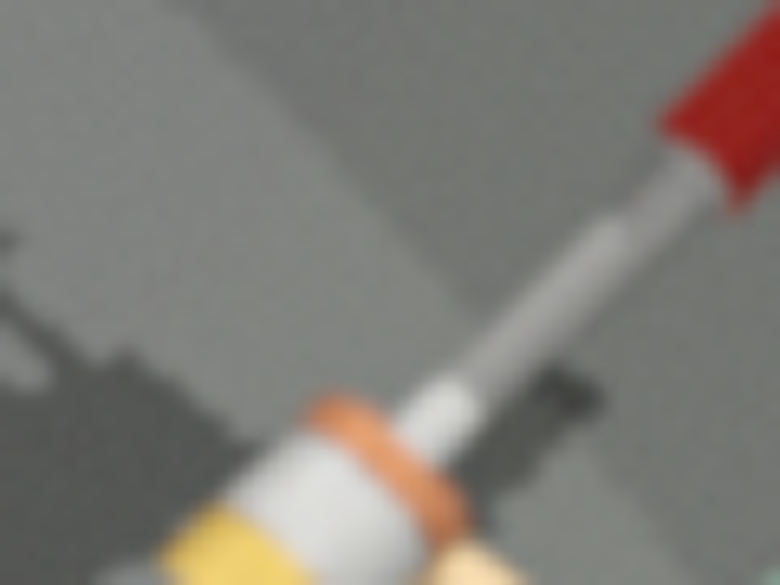

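>>> arm_command --commands '[[[0,0,0,0,0.0015,0,0],[0,0,0,0,0.0015,0,0],[0,0,0,0,0,0,0]]]'

```text
time: 10.75
ee_pos: [0.5009, 0.1422, 0.1366]
eef_rot: [0.961, 0.216, -0.039, -0.17]
ft_force: [-1.9, 4.2, 0.6]
width: 0.0164
```

Run:
```python
from shaft import *
rep()
```

```text
t 10.75 tip in bore frame mm (x,push,z) [-0.63 11.59  0.52] F bore frame [ 0.1 -4.5  1. ] rot err [-0.0023  0.0009  0.0012] w 0.0164
```

>>> arm_command --commands '[[[0,0,0,0,0.0015,0,0],[0,0,0,0,0.0015,0,0],[0,0,0,0,0,0,0]]]'

```text
time: 11.12
ee_pos: [0.5016, 0.1408, 0.1359]
eef_rot: [0.96, 0.217, -0.039, -0.171]
ft_force: [-4.2, 8.1, 1.5]
width: 0.0162
```

Run:
```python
from shaft import *
rep()
```

```text
t 11.12 tip in bore frame mm (x,push,z) [-0.36 13.33  0.86] F bore frame [-0.4 -9.1  1.7] rot err [-0.0037  0.0012  0.0023] w 0.0162
```

>>> arm_command --commands '[[[0,0,0,0,0.0015,0,0],[0,0,0,0,0.0015,0,0],[0,0,0,0,0,0,0]]]'

```text
time: 11.5
ee_pos: [0.5029, 0.1383, 0.1349]
eef_rot: [0.96, 0.217, -0.039, -0.171]
ft_force: [-4.8, 7.6, 1.6]
width: 0.0161
```

Run:
```python
from shaft import *
rep()
d=save("c9.pkl")
crop(d["scene"],330,210,80,60,10,"pics/s9.png")
```

```text
t 11.5 tip in bore frame mm (x,push,z) [-0.33 16.33  0.85] F bore frame [-1.1 -8.9  1.6] rot err [-0.0037  0.0012  0.0023] w 0.0161
```

View pics/s9.png

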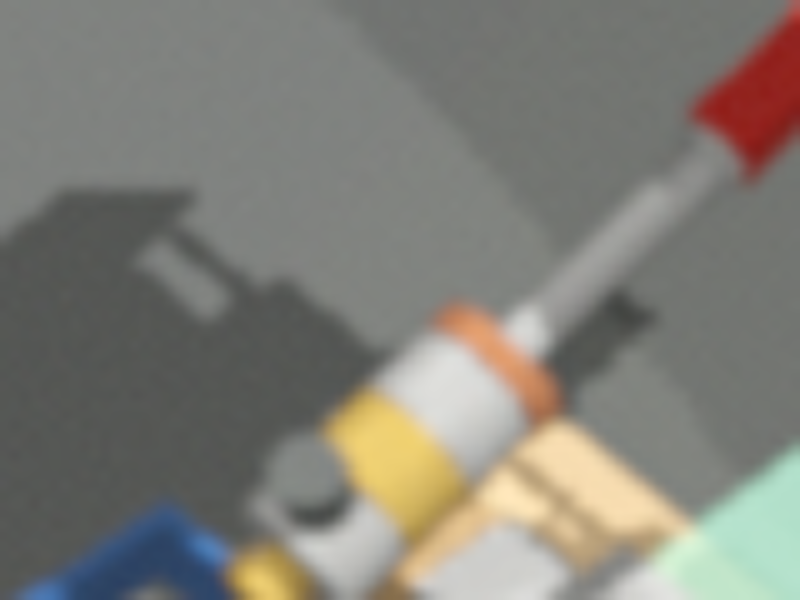

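>>> arm_command --commands '[[[0,0,0,0,0.002,0,0],[0,0,0,0,0.0025,0,0],[0,0,0,0,0.0025,0,0],[0,0,0,0,0.0025,0,0],[0,0,0,0,0.0025,0,0],[0,0,0,0,0.0025,0,0],[0,0,0,0,0.0025,0,0],[0,0,0,0,0.0025,0,0],[0,0,0,0,0,0,0]]]'

```text
time: 12.72
ee_pos: [0.5108, 0.1214, 0.1281]
eef_rot: [0.96, 0.216, -0.039, -0.171]
ft_force: [-3.9, 6.4, 0.2]
width: 0.016
```

Run:
```python
from shaft import *
rep()
```

```text
t 12.72 tip in bore frame mm (x,push,z) [-0.4  36.19  0.82] F bore frame [-0.8 -7.1  2.3] rot err [-0.0034  0.0012  0.0021] w 0.016
```

>>> arm_command --commands '[[[0,0,0,0,0.0025,0,0],[0,0,0,0,0.0025,0,0],[0,0,0,0,0.0025,0,0],[0,0,0,0,0.0025,0,0],[0,0,0,0,0.0025,0,0],[0,0,0,0,0.0025,0,0],[0,0,0,0,0.0025,0,0],[0,0,0,0,0.0025,0,0],[0,0,0,0,0,0,0]]]'

```text
time: 13.85
ee_pos: [0.5198, 0.1019, 0.1206]
eef_rot: [0.961, 0.215, -0.038, -0.169]
ft_force: [0.3, 0.2, -2.6]
width: 0.0161
```

Run:
```python
from shaft import *
rep()
d=save("c10.pkl")
crop(d["scene"],310,210,100,75,8,"pics/s10.png")
crop(d["top"],200,130,160,120,5,"pics/t10.png")
```

```text
t 13.85 tip in bore frame mm (x,push,z) [-0.93 58.87  0.06] F bore frame [0.4 0.9 2.4] rot err [-0.0001  0.0005 -0.0001] w 0.0161
```

View pics/s10.png

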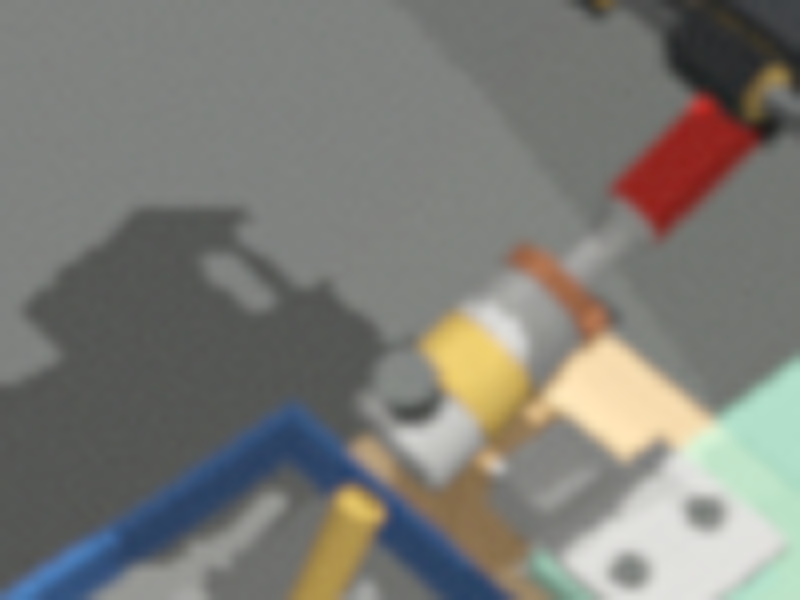

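View pics/t10.png

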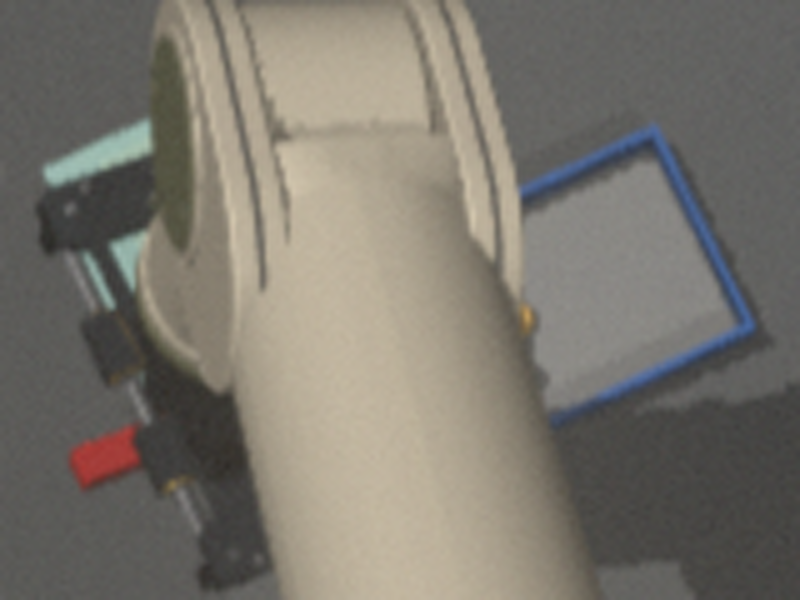

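>>> arm_command --commands '[[[0,0,0,0,0.002,0,0],[0,0,0,0,0.0025,0,0],[0,0,0,0,0.0025,0,0],[0,0,0,0,0.0015,0,0],[0,0,0,0,0,0,0]]]'

```text
time: 14.58
ee_pos: [0.5231, 0.0947, 0.1177]
eef_rot: [0.961, 0.215, -0.038, -0.17]
ft_force: [-0.2, -0.1, -2.3]
width: 0.0166
```

Run:
```python
from shaft import *
rep()
d=save("c11.pkl")
crop(d["scene"],280,220,120,90,6,"pics/s11.png")
```

```text
t 14.57 tip in bore frame mm (x,push,z) [-1.   67.29  0.08] F bore frame [-0.2  0.8  2.2] rot err [-0.0005  0.0005 -0.0004] w 0.0166
```

View pics/s11.png

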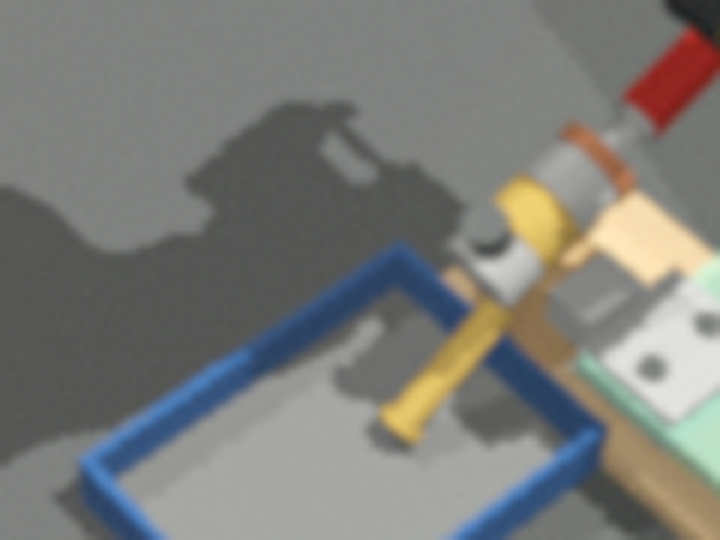

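>>> arm_command --commands '[[[0,0,0,0,0,0,0],[0,0,0,0,0,0,0],[0,0,0,0,0,0,0],[0,0,0,0,0,0,0]]]'

```text
time: 15.18
ee_pos: [0.5231, 0.0949, 0.1178]
eef_rot: [0.961, 0.215, -0.038, -0.17]
ft_force: [0.2, -0.7, -2.4]
width: 0.0163
```

Run:
```python
from shaft import *
rep()
d=save("c12.pkl")
crop(d["scene"],330,240,70,52,11,"pics/s12.png")
```

```text
t 15.18 tip in bore frame mm (x,push,z) [-9.300e-01  6.714e+01  3.000e-02] F bore frame [-0.1  1.5  2. ] rot err [-0.0004  0.0004 -0.0001] w 0.0163
```

View pics/s12.png

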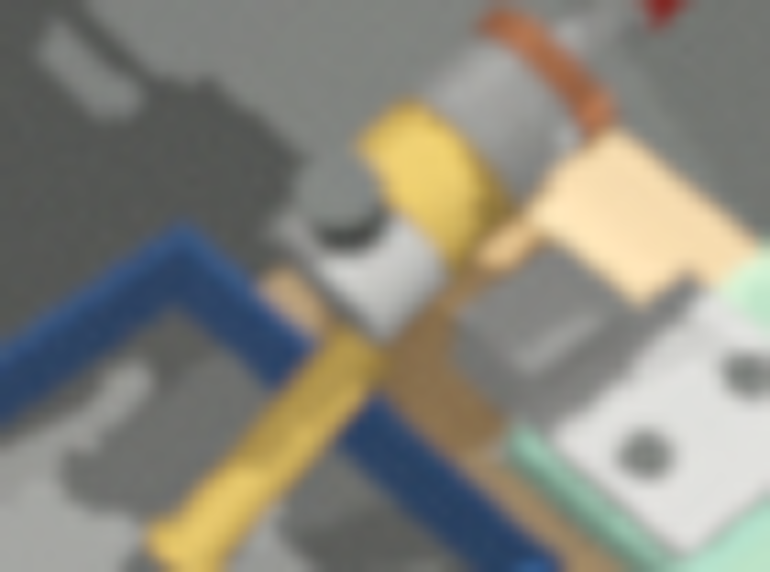

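Run:
```python
from shaft import *
d=load("c12.pkl");c=d["scene"]
crop(d["scene"],320,240,80,60,10,"pics/s12b.png")
crop(d["top"],270,150,80,60,10,"pics/t12b.png")
# predictions: pin axis from head on floor to tail candidates
for t in(60,61,62,65): print(t,proj(c,[J+Z.apply(np.array([0,.0282,.1003])+t/1e3*np.array([0,-np.cos(tilt),-np.sin(tilt)]))]))
for pt in([0,-.0282,.0797],[-.0,-.008,.033],[0,-.012,.033],[-.01,-.012,.028]): print(pt,((proj(c,[J+Z.apply(pt)])-[320,240]+.5)*10-.5).round(0))
```

```text
60 [[358.46365354 265.50198757]]
61 [[358.15553728 265.80216391]]
62 [[357.84732428 266.10243327]]
65 [[356.92210453 267.00379975]]
[0, -0.0282, 0.0797] [[389. 260.]]
[-0.0, -0.008, 0.033] [[434. 337.]]
[0, -0.012, 0.033] [[422. 346.]]
[-0.01, -0.012, 0.028] [[391. 333.]]
```

View pics/s12b.png

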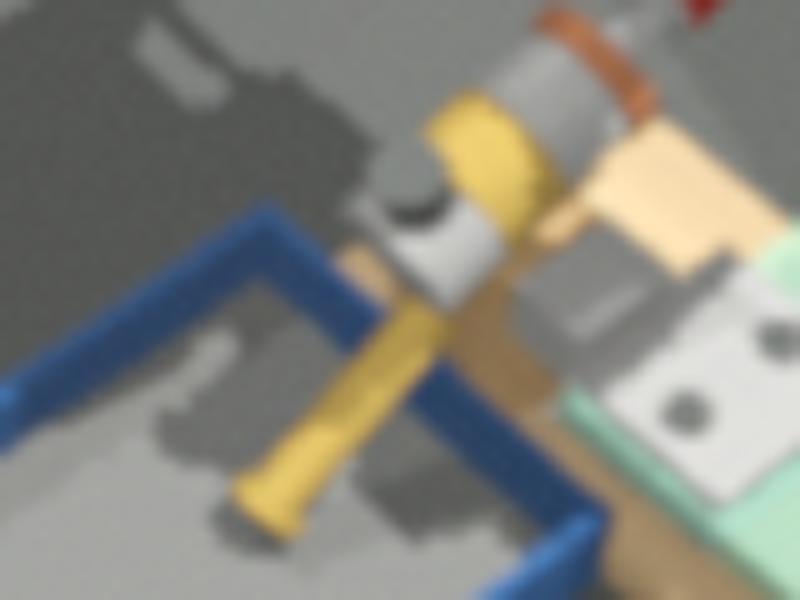

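View pics/t12b.png

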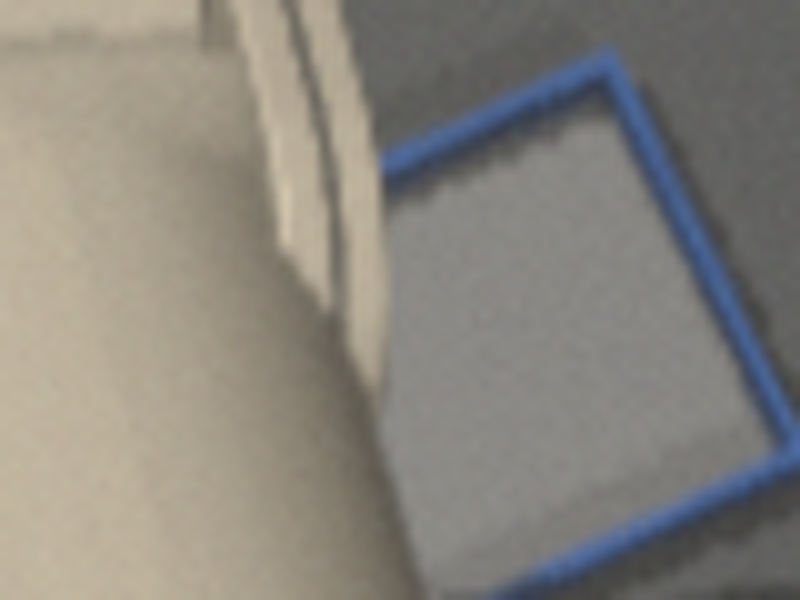

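>>> arm_command --commands '[[[0,0,0,0,-0.006,0,0],[0,0,0,0,-0.008,0,0],[0,0,0,0,-0.008,0,0],[0,0,0,0,-0.008,0,0],[0,0,0,0,-0.008,0,0],[0,0,0,0,-0.008,0,0],[0,0,0,0,-0.008,0,0],[0,0,0,0,-0.008,0,0],[0,0,0,0,-0.01,0,0],[0,0,0,0,-0.015,0,0],[0,0,0,0,-0.015,0,0],[0,0,0,0,0,0,0]]]'

```text
time: 16.77
ee_pos: [0.4816, 0.1831, 0.1534]
eef_rot: [0.961, 0.217, -0.038, -0.17]
ft_force: [-0.1, -1.0, -3.2]
width: 0.0164
```

Run:
```python
from shaft import *
rep()
d=save("c13.pkl")
crop(d["scene"],320,215,100,75,8,"pics/s13.png")
crop(d["top"],240,140,100,75,8,"pics/t13.png")
```

```text
t 16.77 tip in bore frame mm (x,push,z) [ -0.43 -36.61  -0.09] F bore frame [-0.5  1.9  2.7] rot err [-0.0001  0.0004  0.0023] w 0.0164
```

View pics/s13.png

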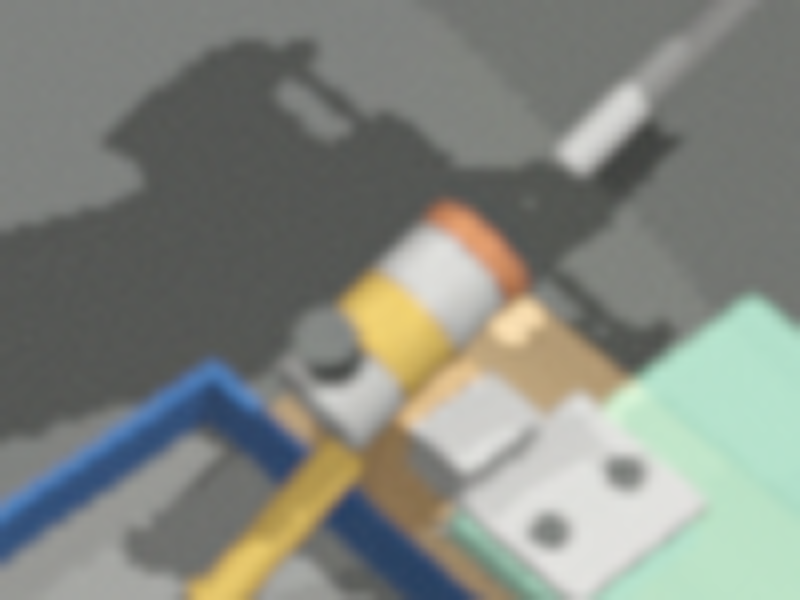

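View pics/t13.png

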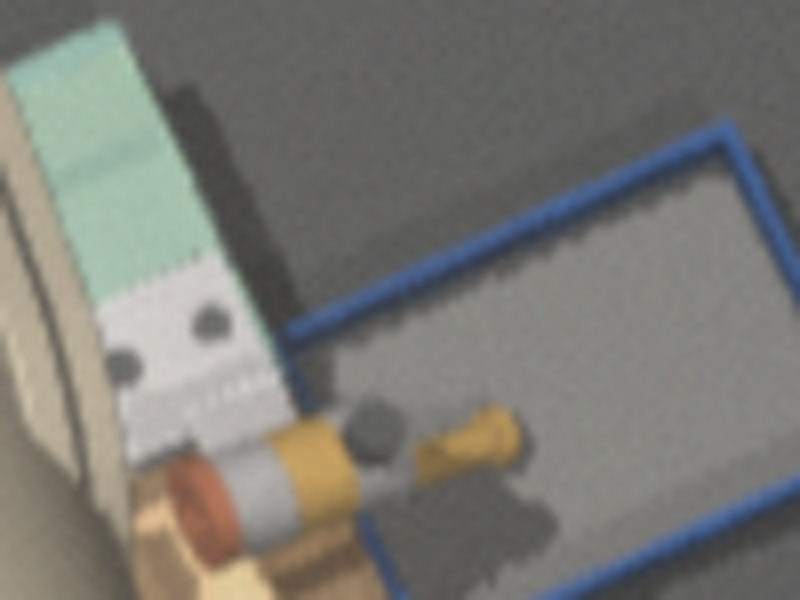

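Run:
```python
from shaft import *
d=load("c13.pkl")
T,S=d["top"],d["scene"]
h,e=tri(T,np.array([501,437])/8+.06-.5+[240,140],S,np.array([265,510])/10+.05-.5+[320,240])
toj=lambda p:Z.inv().apply(p-J)*1e3
print("head",toj(h).round(1),e)
# axis mid line: scene shank points at visible tail (420,325) ; plane of jig x = const containing? cast at z candidates
for z in(.035,.04,.045,.05,.055,.06): print(z,toj(plane(S,[np.array([425,325])/10+.05-.5+[320,240]],z)[0]).round(1))
```

```text
head [ -0.6 -61.4   9.8] 0.0011871239552680877
0.035 [-3.  -8.3 35. ]
0.04 [ -0.6 -11.3  40. ]
0.045 [  1.9 -14.2  45. ]
0.05 [  4.3 -17.2  50. ]
0.055 [  6.7 -20.2  55. ]
0.06 [  9.1 -23.2  60. ]
```

```bash
cat > nud.py <<'E'
from jf import *
R2=Rt(yaw+np.pi/2,tilt)
def tgt(y,zc,x=.008):
    tip=J+Z.apply([x,y,zc-x*np.tan(tilt)])
    return tip-R2.apply([0,.14,-.011])
E
python3 - <<'E'
from nud import *
s=read_state();R=Ro.from_quat(s["eef_rot"])
print("up .12 in tool",R.inv().apply([0,0,.12]).round(4))
s_=tgt(-.052,.103);print(s_)
go(s_+[0,0,.05],yaw+np.pi/2,tilt)
E
```

```text
up .12 in tool [-1.000e-04 -4.100e-02 -1.128e-01]
[ 0.47725793 -0.10417035  0.13763444]
shift tool now mm [-126.4  228.6 -120.3] turn [-2.0000e-04 -5.3680e-01 -1.4762e+00] shift after turn mm [-256.  -130.7   10.4]
```

>>> arm_command --commands '[[[0,0,0,0,-0.0205,-0.0564,0],[0,0,0,0,-0.0205,-0.0564,0],[0,0,0,-0.021,0.045,-0.0012,0],[0,0,0,-0.021,0.045,-0.0012,0],[0,0,0,-0.021,0.045,-0.0012,0],[0,0,0,-0.021,0.045,-0.0012,0],[0,0,0,-0.021,0.045,-0.0012,0],[0,0,0,-0.021,0.045,-0.0012,0],[0,-0.0596,-0.164,0,0,0,0],[0,-0.0596,-0.164,0,0,0,0],[0,-0.0596,-0.164,0,0,0,0],[0,-0.0596,-0.164,0,0,0,0],[0,-0.0596,-0.164,0,0,0,0],[0,-0.0596,-0.164,0,0,0,0],[0,-0.0596,-0.164,0,0,0,0],[0,-0.0596,-0.164,0,0,0,0],[0,-0.0596,-0.164,0,0,0,0],[0,0,0,0,0,0,0]]]'

```text
time: 19.12
ee_pos: [0.4775, -0.1034, 0.187]
eef_rot: [0.527, 0.832, -0.146, -0.093]
ft_force: [-0.5, 0.4, -1.9]
width: 0.0163
```

Run:
```python
from nud import *
s=read_state();print(s["ee_pos"],s["joint_positions"].round(2),s["width"])
go(tgt(-.050,.045),yaw+np.pi/2,tilt)
d=save("c14.pkl")
crop(d["scene"],270,190,130,100,6,"pics/s14.png")
crop(d["top"],240,140,110,80,7,"pics/t14.png")
```

```text
[ 0.47754151 -0.10335138  0.18697294] [ 0.71  0.43 -0.9   1.57  0.41  1.66  1.77] 0.01633134772519716
shift tool now mm [  1.2  36.1 101.1] turn [ 0.0001 -0.0013  0.0004] shift after turn mm [  1.4  36.1 101.1]
```

View pics/s14.png

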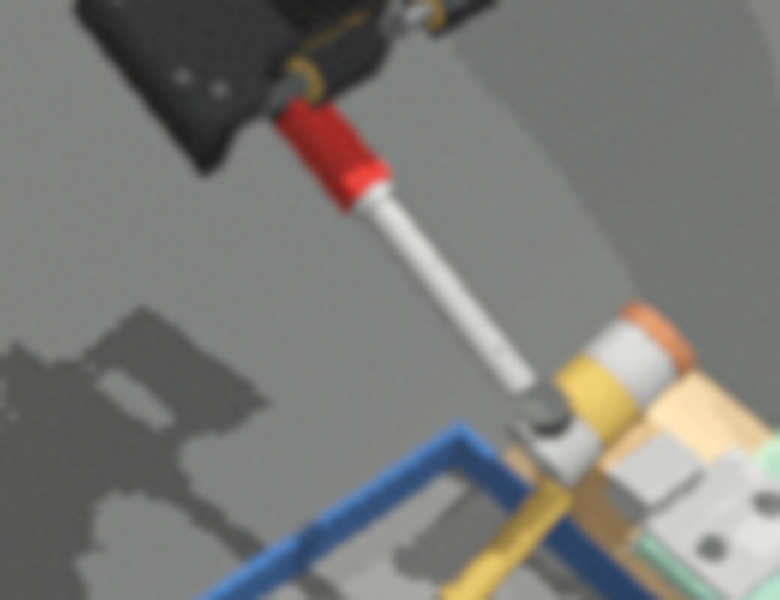

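View pics/t14.png

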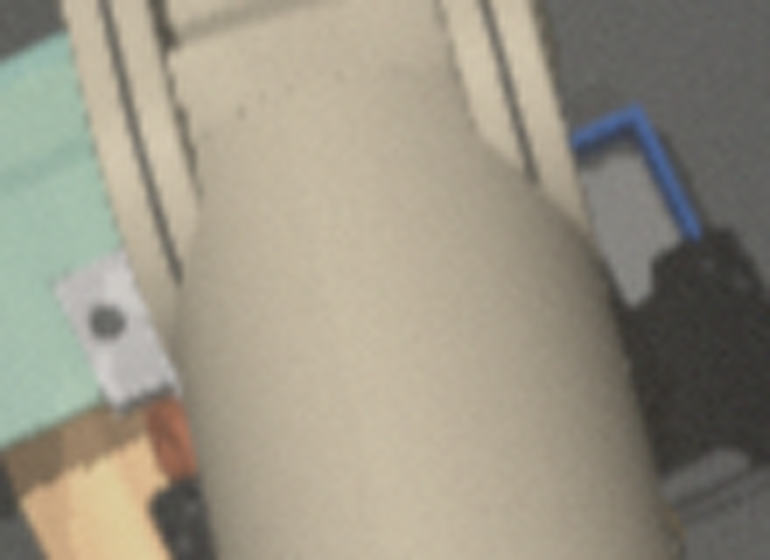

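>>> arm_command --commands '[[[0,0,0,0.0014,0.012,0.034,0],[0,0,0,0,0.012,0.034,0],[0,0,0,0,0.012,0.033,0],[0,0,0,0,0,0,0],[0,0,0,0,0,0,0]]]'

```text
time: 19.85
ee_pos: [0.477, -0.1032, 0.081]
eef_rot: [0.528, 0.831, -0.146, -0.093]
ft_force: [0.7, 0.1, -1.2]
width: 0.0161
```

Run:
```python
from nud import *
s=read_state();print(s["ee_pos"],s["ft_force"])
go(tgt(-.050,.036),yaw+np.pi/2,tilt)
d=save("c15.pkl")
crop(d["scene"],290,220,110,80,7,"pics/s15.png")
```

```text
[ 0.47701919 -0.10323647  0.08102581] [ 0.73900486  0.07522497 -1.16523111]
shift tool now mm [1.  3.4 9.8] turn [ 0.0009 -0.0013 -0.0023] shift after turn mm [1.1 3.4 9.8]
```

View pics/s15.png

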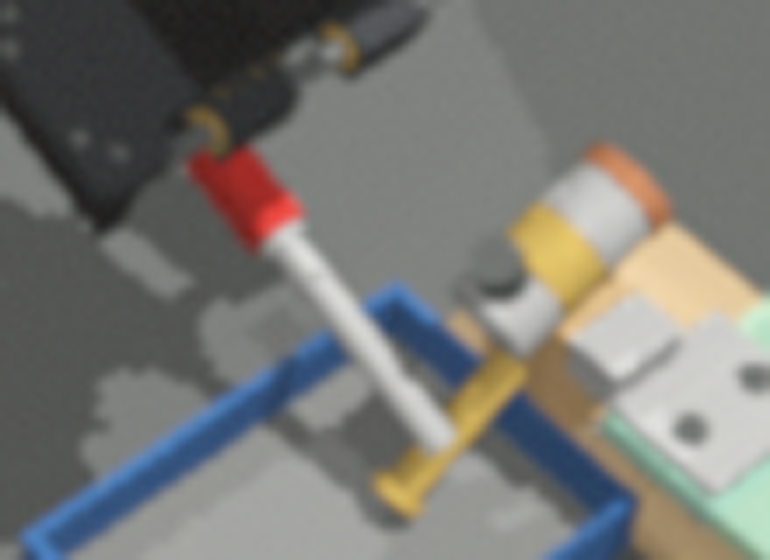

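>>> arm_command --commands '[[[0,0,0,-0.001,0.004,0.006,0],[0,0,0,-0.001,0.004,0.005,0],[0,0,0,0,0,0,0],[0,0,0,0,0,0,0]]]'

```text
time: 20.45
ee_pos: [0.4807, -0.1031, 0.0668]
eef_rot: [0.527, 0.832, -0.146, -0.093]
ft_force: [0.4, -0.1, -1.9]
width: 0.0166
```

Run:
```python
from nud import *
s=read_state();print(s["ee_pos"],s["ft_force"])
go(tgt(-.053,.034,.013),yaw+np.pi/2,tilt)
d=save("c16.pkl")
crop(d["scene"],320,250,70,52,11,"pics/s16.png")
```

```text
[ 0.480691   -0.10308821  0.06683483] [ 0.40222914 -0.11506265 -1.92039503]
shift tool now mm [-0.5  1.4 -0.5] turn [ 0.0001 -0.001   0.    ] shift after turn mm [-0.5  1.4 -0.5]
```

View pics/s16.png

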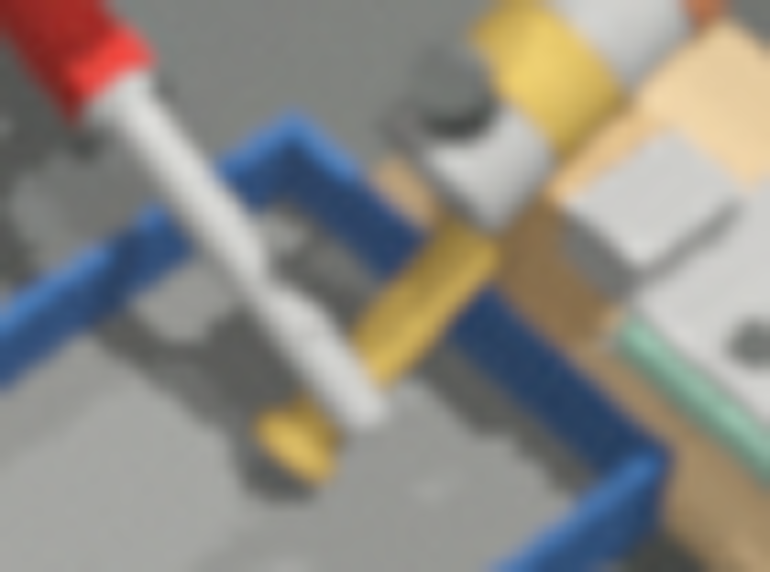

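>>> arm_command --commands '[[[0,0,0,-0.003,0,0.0015,0],[0,0,0,-0.003,0,0.0015,0],[0,0,0,-0.003,0,0.001,0],[0,0,0,-0.003,0,0.001,0],[0,0,0,-0.003,0,0,0],[0,0,0,0,0,0,0]]]'

```text
time: 21.3
ee_pos: [0.4855, -0.1178, 0.0621]
eef_rot: [0.527, 0.832, -0.146, -0.093]
ft_force: [0.4, 0.5, -2.7]
width: 0.0161
```

Run:
```python
from nud import *
s=read_state();print(s["ee_pos"],s["ft_force"])
go(tgt(-.068,.029,.013),yaw+np.pi/2,tilt)
d=save("c17.pkl")
crop(d["scene"],320,250,70,52,11,"pics/s17.png")
```

```text
[ 0.48551544 -0.11777978  0.0620857 ] [ 0.43644728  0.50339094 -2.66383455]
shift tool now mm [-0.2  3.2 -0.9] turn [-0.0001 -0.001  -0.0005] shift after turn mm [-0.2  3.2 -0.9]
```

View pics/s17.png

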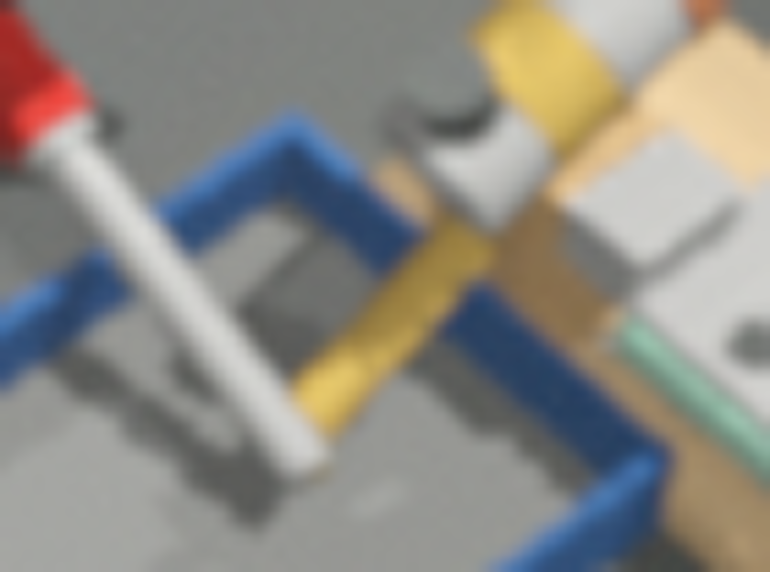

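>>> arm_command --commands '[[[0,0,0,0,0,-0.005,0],[0,0,0,0.008,0,0,0],[0,0,0,0.007,0,0,0],[0,0,0,0,0,0.003,0],[0,0,0,0,0,0.002,0],[0,0,0,0,0,0,0],[0,0,0,0,0,0,0]]]'

```text
time: 22.28
ee_pos: [0.4791, -0.104, 0.0621]
eef_rot: [0.527, 0.832, -0.146, -0.093]
ft_force: [-0.1, 0.2, -1.3]
width: 0.0159
```

Run:
```python
from nud import *
s=read_state();print(s["ee_pos"],s["ft_force"])
go(tgt(-.053,.029,.01),yaw+np.pi/2,tilt)
```

```text
[ 0.47910981 -0.10401506  0.06214555] [-0.08085571  0.21821644 -1.30889159]
shift tool now mm [-0.3 -0.  -0.8] turn [ 0.     -0.0011 -0.0004] shift after turn mm [-0.3 -0.  -0.8]
```

>>> arm_command --commands '[[[0,0,0,0,0,0.002,0],[0,0,0,0,0,0,0],[0,0,0,0,0,0,0]]]'

```text
time: 22.65
ee_pos: [0.4785, -0.1042, 0.0603]
eef_rot: [0.527, 0.832, -0.146, -0.093]
ft_force: [0.7, 0.6, -1.0]
width: 0.0161
```

Run:
```python
from nud import *
s=read_state();print(s["ee_pos"],s["ft_force"])
go(tgt(-.053,.027,.01),yaw+np.pi/2,tilt)
d=save("c18.pkl")
crop(d["scene"],320,250,70,52,11,"pics/s18.png")
```

```text
[ 0.47846802 -0.10420064  0.06026934] [ 0.69197054  0.61010127 -1.04011161]
shift tool now mm [-0.5  0.6 -0.9] turn [ 0.     -0.0009 -0.0001] shift after turn mm [-0.5  0.6 -0.9]
```

View pics/s18.png

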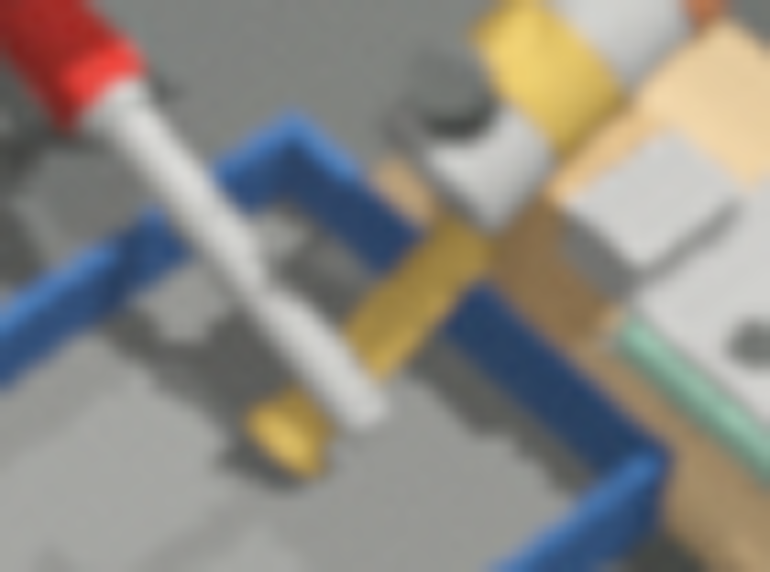

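>>> arm_command --commands '[[[0,0,0,-0.003,0,0.0015,0],[0,0,0,-0.003,0,0.001,0],[0,0,0,-0.003,0,0,0],[0,0,0,0,0,0,0]]]'

```text
time: 23.25
ee_pos: [0.4815, -0.1128, 0.0578]
eef_rot: [0.527, 0.832, -0.146, -0.094]
ft_force: [0.5, 0.7, -1.7]
width: 0.0161
```

Run:
```python
from nud import *
s=read_state();print(s["ee_pos"],s["ft_force"])
go(tgt(-.062,.025,.01),yaw+np.pi/2,tilt)
d=save("c19.pkl")
crop(d["scene"],320,250,70,52,11,"pics/s19.png")
```

```text
[ 0.48145937 -0.11278629  0.05776995] [ 0.47771498  0.65225449 -1.65464701]
shift tool now mm [-0.4  1.4 -1.7] turn [-0.0002 -0.0013 -0.0002] shift after turn mm [-0.4  1.4 -1.7]
```

View pics/s19.png

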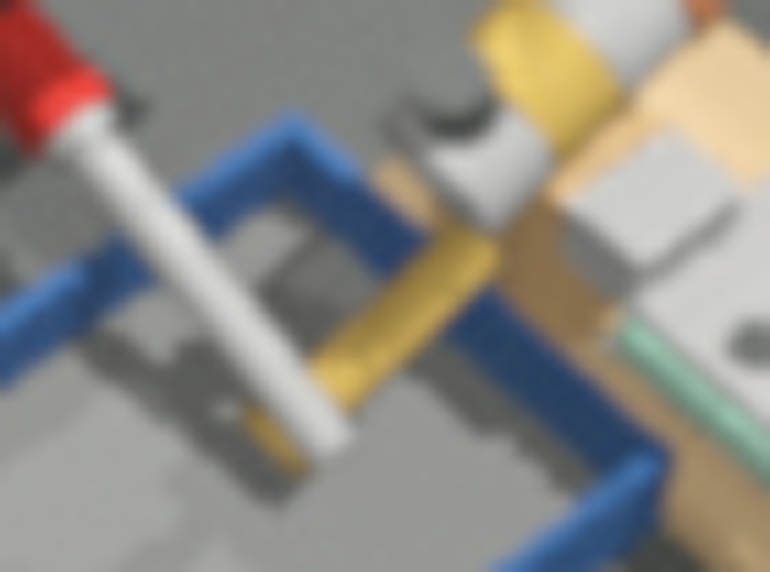

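>>> arm_command --commands '[[[0,0,0,-0.003,0,0.001,0],[0,0,0,-0.003,0,0.001,0],[0,0,0,-0.003,0,0,0],[0,0,0,0,0,0,0]]]'

```text
time: 23.85
ee_pos: [0.4848, -0.1216, 0.056]
eef_rot: [0.528, 0.832, -0.146, -0.093]
ft_force: [0.4, 0.5, -1.1]
width: 0.0162
```

Run:
```python
from nud import *
s=read_state();print(s["ee_pos"],s["ft_force"])
go(tgt(-.071,.023,.01),yaw+np.pi/2,tilt)
d=save("c20.pkl")
crop(d["scene"],320,250,70,52,11,"pics/s20.png")
```

```text
[ 0.4847888  -0.1215518   0.05595335] [ 0.38770078  0.4651887  -1.14454695]
shift tool now mm [-0.1  2.1 -1.8] turn [-0.0001 -0.001  -0.0007] shift after turn mm [-0.1  2.1 -1.8]
```

View pics/s20.png

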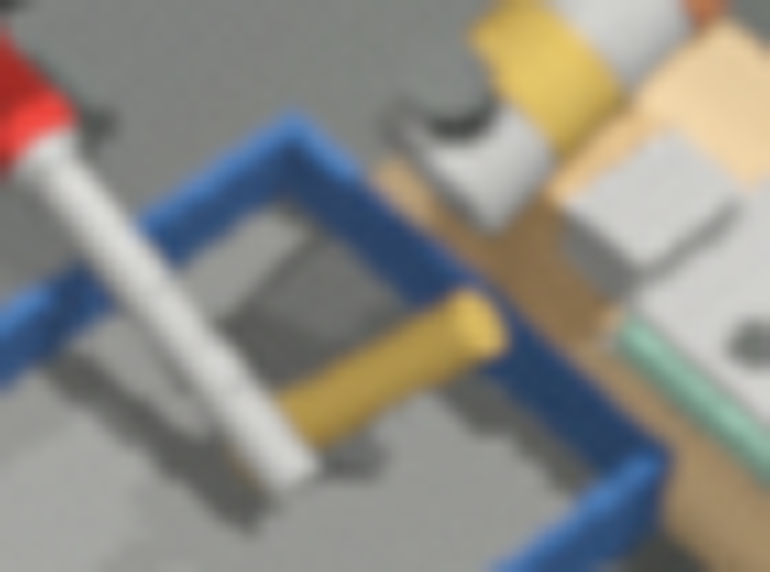

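>>> arm_command --commands '[[[0,0,0,-0.003,0,0,0],[0,0,0,-0.003,0,0,0],[0,0,0,-0.003,0,0,0],[0,0,0,-0.003,0,0,0],[0,0,0,0,0,0,0]]]'

```text
time: 24.58
ee_pos: [0.4898, -0.1322, 0.0559]
eef_rot: [0.527, 0.832, -0.146, -0.093]
ft_force: [-0.5, -0.6, -2.6]
width: 0.0162
```

Run:
```python
from nud import *
s=read_state();print(s["ee_pos"],s["ft_force"])
d=save("c21.pkl")
crop(d["scene"],320,250,70,52,11,"pics/s21.png")
```

```text
[ 0.48980221 -0.13223305  0.05587467] [-0.54689731 -0.62303106 -2.63099093]
```

View pics/s21.png

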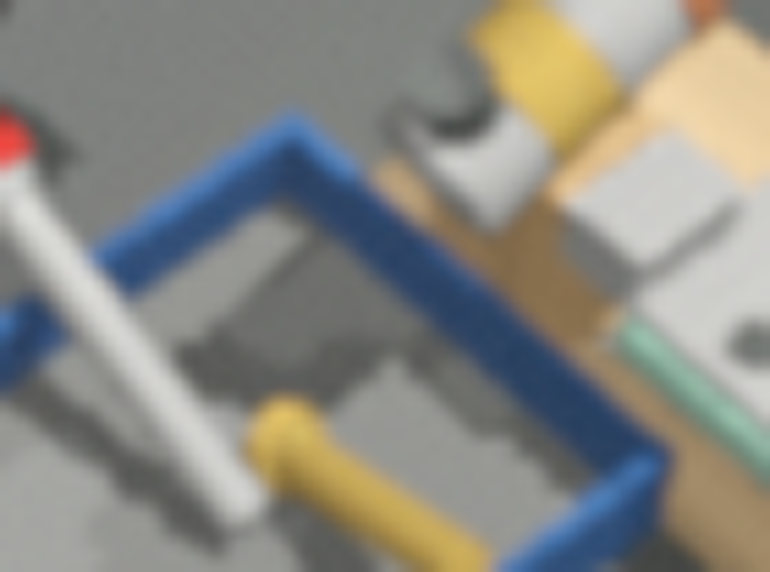

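>>> arm_command --commands '[[[0,0,0,0,-0.0171,-0.047,0],[0,0,0,0,-0.0171,-0.047,0],[0,0,0,0,-0.0171,-0.047,0],[0,0,0,0,-0.0171,-0.047,0],[0,0.0587,0.1613,0,0,0,0],[0,0.0587,0.1613,0,0,0,0],[0,0.0587,0.1613,0,0,0,0],[0,0.0587,0.1613,0,0,0,0],[0,0.0587,0.1613,0,0,0,0],[0,0.0587,0.1613,0,0,0,0],[0,0.0587,0.1613,0,0,0,0],[0,0.0587,0.1613,0,0,0,0],[0,0.0587,0.1613,0,0,0,0],[0,0.0587,0.1613,0,0,0,0],[0,0.0587,0.1613,0,0,0,0],[-0.175,0,0,0,0,0,0],[-0.174,0,0,0,0,0,0],[0,0,0,0,0,0,0]]]'

```text
time: 26.92
ee_pos: [0.4903, -0.1281, 0.2573]
eef_rot: [0.998, 0.065, 0.001, 0.001]
ft_force: [0.1, 0.4, -3.2]
width: 0.016
```

Run:
```python
from go import *
s=read_state();print(s["ee_pos"],s["joint_positions"].round(2))
go([.4374,-.3612,.100],.124,0)
```

```text
[ 0.49026481 -0.12805098  0.25726243] [ 0.78  0.09 -0.65  1.66  0.06  1.41  0.26]
shift tool now mm [-83.  223.9 157.7] turn [ 0.0026 -0.0012  0.0066] shift after turn mm [-81.3 224.8 157.3]
```

>>> arm_command --commands '[[[0.0026,-0.0012,0.0066,0,0,0,0],[0,0,0,-0.0163,0.045,0,0],[0,0,0,-0.0163,0.045,0,0],[0,0,0,-0.0163,0.045,0,0],[0,0,0,-0.0163,0.045,0.02,0],[0,0,0,-0.0163,0.045,0.03,0],[0,0,0,0,0,0.04,0],[0,0,0,0,0,0.03,0],[0,0,0,0,0,0,0],[0,0,0,0,0,0,0]]]'

```text
time: 28.18
ee_pos: [0.4351, -0.3655, 0.1364]
eef_rot: [0.998, 0.058, -0.001, -0.002]
ft_force: [-0.0, -0.4, -2.9]
width: 0.0163
```

Run:
```python
from go import *
s=read_state();print(s["ee_pos"],s["joint_positions"].round(2))
go([.4374,-.3612,.062],.124,0)
d=save("c22.pkl")
crop(d["scene"],140,180,130,100,6,"pics/s22.png")
crop(d["top"],380,205,110,80,7,"pics/t22.png")
```

```text
[ 0.43514108 -0.36548322  0.13637384] [ 1.    0.29 -0.45  1.68  0.13  1.2   0.63]
shift tool now mm [ 2.8 -3.7 74.4] turn [-0.0033  0.0008 -0.0085] shift after turn mm [ 2.8 -4.  74.4]
```

View pics/s22.png

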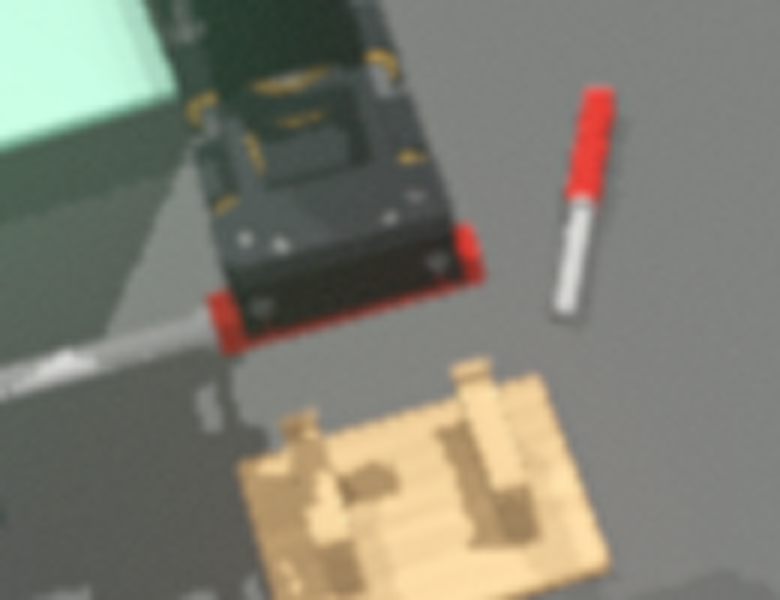

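>>> arm_command --commands '[[[-0.003,0.0008,-0.008,0.0028,-0.004,0,0],[0,0,0,0,0,0.03,0],[0,0,0,0,0,0.03,0],[0,0,0,0,0,0.013,0],[0,0,0,0,0,0,0],[0,0,0,0,0,0,0]]]'

```text
time: 29.02
ee_pos: [0.438, -0.3608, 0.0637]
eef_rot: [0.998, 0.062, 0.0, 0.0]
ft_force: [0.7, 0.1, -2.2]
width: 0.0163
```

Run:
```python
from go import *
s=read_state();print(s["ee_pos"],s["ft_force"])
go([.4374,-.3612,.0405],.124,0)
```

```text
[ 0.43803516 -0.36076153  0.06374111] [ 0.72757599  0.10812756 -2.2349534 ]
shift tool now mm [-0.7  0.3 23.2] turn [ 0.0009 -0.0006  0.0009] shift after turn mm [-0.7  0.4 23.2]
```

>>> arm_command --commands '[[[0,0,0,-0.0006,0,0.01,0],[0,0,0,0,0,0.008,0],[0,0,0,0,0,0.004,0],[0,0,0,0,0,0,0],[0,0,0,0,0,0,0]]]'

```text
time: 29.65
ee_pos: [0.4367, -0.3604, 0.0405]
eef_rot: [0.998, 0.062, -0.0, -0.0]
ft_force: [-0.4, -0.6, -2.0]
width: 0.016
```

>>> arm_command --commands '[[[0,0,0,0,0,0.001,0],[0,0,0,0,0,0,0]]]'

```text
time: 29.9
ee_pos: [0.4368, -0.3604, 0.0396]
eef_rot: [0.998, 0.062, -0.0, -0.0]
ft_force: [-1.0, 1.8, 0.8]
width: 0.0166
```

Run:
```python
from go import *
s=read_state();print(s["ee_pos"],s["ft_force"])
```

```text
[ 0.4368015  -0.36041963  0.0396494 ] [-1.04526749  1.83573264  0.84722981]
```

Resting on the bars now (force changed sign). Release.

>>> arm_command --commands '[[[0,0,0,0,0,0,20],[0,0,0,0,0,0,50],[0,0,0,0,0,0,100],[0,0,0,0,0,0,100],[0,0,0,0,0,0,100],[0,0,0,0,0,0,100],[0,0,0,0,0,0,100],[0,0,0,0,0,0,100],[0,0,0,0,0,0,100]]]'

```text
time: 31.02
ee_pos: [0.4366, -0.3604, 0.0394]
eef_rot: [0.998, 0.062, -0.0, -0.0]
ft_force: [0.6, 0.3, -0.0]
width: 0.085
```

>>> arm_command --commands '[[[0,0,0,0,0,-0.01,100],[0,0,0,0,0,-0.02,100],[0,0,0,0,0,-0.04,100],[0,0,0,0,0,-0.05,100],[0,0,0,0,0,-0.05,100],[0,0,0,-0.05,0,0,100],[0,0,0,-0.05,0,0,100],[0,0,0,-0.04,0,0,100],[0,0,0,0,0,0,100]]]'

```text
time: 32.15
ee_pos: [0.2951, -0.379, 0.2105]
eef_rot: [0.998, 0.06, -0.001, 0.001]
ft_force: [0.7, -0.5, -0.0]
width: 0.0873
```

Run:
```python
from go import *
s=read_state();print(s["time"],s["ee_pos"],s["width"],s["ft_force"])
d=save("c23.pkl")
cv2.imwrite("pics/s23.png",d["scene"]["frame"][:,:,::-1])
crop(d["top"],200,110,300,190,2.6,"pics/t23.png")
crop(d["scene"],140,230,110,70,7,"pics/s23r.png")
```

```text
32.15 [ 0.29513092 -0.37895159  0.21047632] 0.08734217933246749 [ 0.70657226 -0.45982151 -0.02908425]
```

View pics/s23.png

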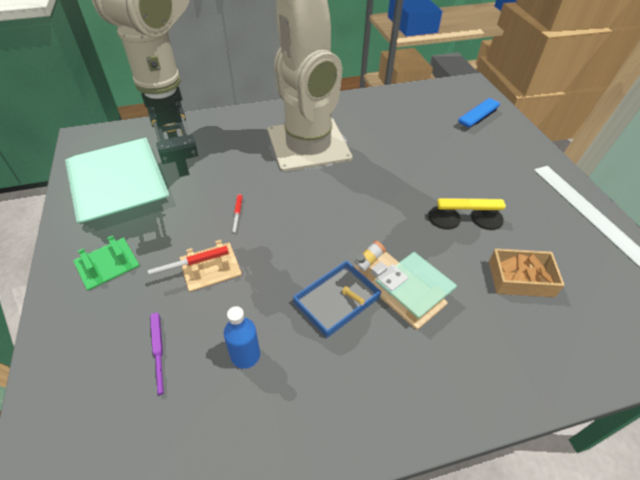

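View pics/t23.png

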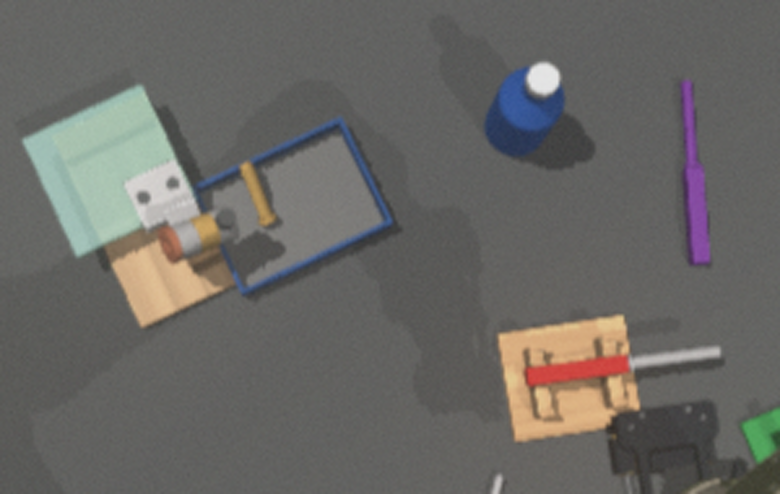

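View pics/s23r.png

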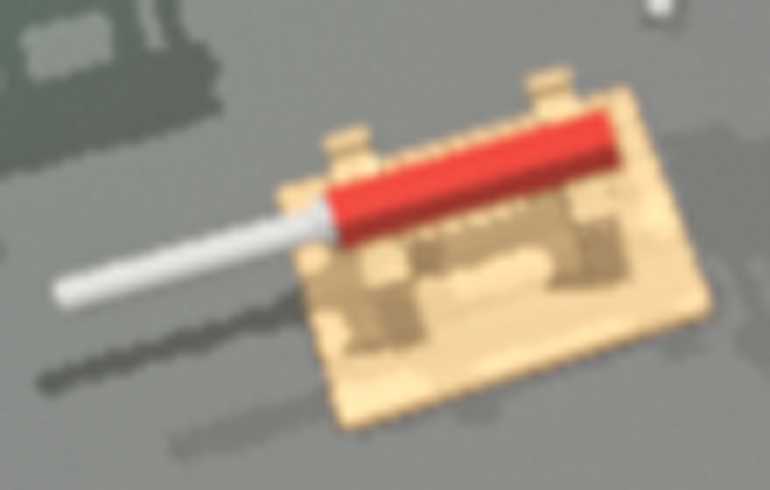

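Run:
```python
from jf import *
d=load("c23.pkl");T,S=d["top"],d["scene"]
crop(T,270,155,60,45,13,"pics/t24.png");crop(S,325,265,60,45,13,"pics/s24.png")
```

```text
(no output)
```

View pics/t24.png

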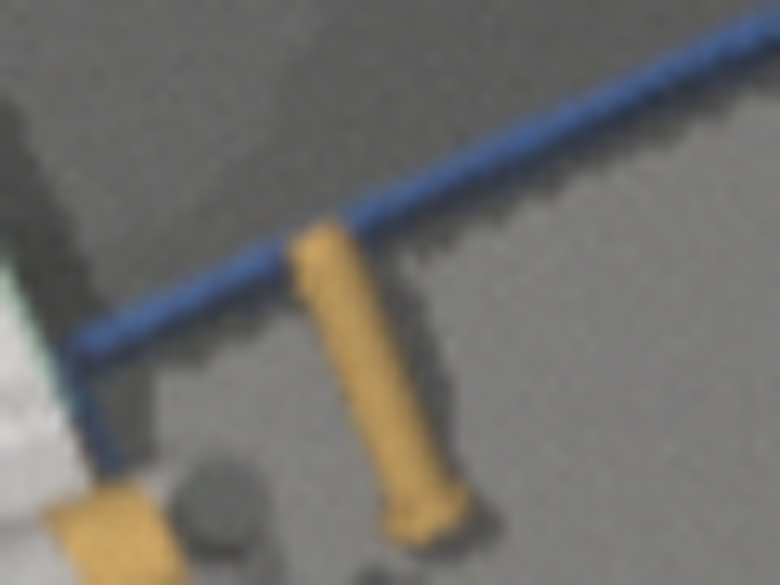

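View pics/s24.png

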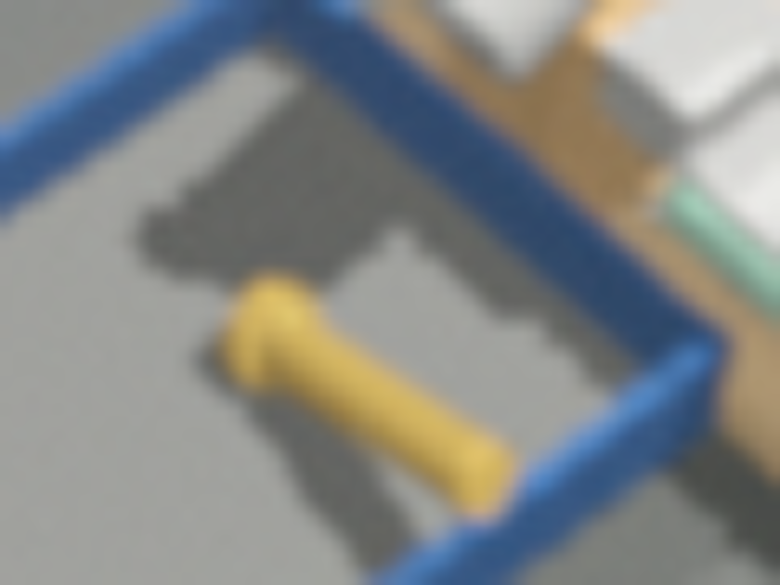

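Run:
```python
from jf import *
d=load("c23.pkl");T,S=d["top"],d["scene"]
toj=lambda p:Z.inv().apply(p-J)*1e3
t=lambda a:np.array(a)/13+.04-.5+[270,155]
s=lambda a:np.array(a)/13+.04-.5+[325,265]
for n,a,b in(("head",(427,510),(265,332)),("tail",(322,245),(478,475)),("headback",(420,485),(290,338))):
    p,e=tri(T,t(a),S,s(b));print(n,toj(p).round(1),round(e*1e3,1))
```

```text
head [ -1.1 -63.1  12.8] 1.2
tail [ 53.6 -66.   32.4] 0.7
headback [  4.  -63.2  16.6] 0.6
```

Run:
```python
from jf import *
a=load("c23.pkl");c=camera("scene");
f=lambda x:cv2.GaussianBlur(x["frame"],(5,5),0)[250:340,280:400].astype(int)
print(np.abs(f(a["scene"])-f(c)).max(), read_state()["time"], np.abs(read_state()["joint_vel"]).max())
print(close_job())
```

```text
7 32.3 0.014922832770588822
the job is handed in; nothing more can be done
None
```

The pin is out of the bore and in the blue catch tray, and the punch is back across both bars of its rest. I handed the job in at about 32.3 s of the 61 s allowed.

- **Pushing:** The punch tip went through the collar without touching it, in line with the bore, and met the pin a little earlier than I had calculated. The pin slid at about 7–10 N and dropped out before full depth. I pushed on to about 61 mm past the upper mouth to be sure it was clear.
- **Nudge in the tray:** The pin first came to rest leaning over the tray's wall, with its tail under the knuckle. I nudged it by the head with the punch shank, which took several passes, and it slipped fully inside the tray.
- **Last checks:**
  - The punch looked the same on its rest as at the start, and the gripper is open and clear of it.
  - The hinge, glass and collar showed no visible change, and the other things are where they were.
  - Two pictures about 0.1 s apart, just before hand-in, showed nothing moving around the tray.
- **Not perfect:** The pin does not lie flat. By my measurement its head is on the tray floor and its tail leans on the top inner edge of the +x side wall. All of it appears to be inside the tray.
- **Disagreement:** The two cameras put the hinge up to about 4 mm apart. I used their average and corrected it from where the punch showed in the picture and what I felt at contact.

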